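Load lidded jars onto a kiln shelf

TASK

Load the kiln shelf: stand every jar that is on the table upright and wholly on the grey kiln shelf, with no jar touching another, and set each jar's own matching lid on it so that the lid drops into the mouth and sits level and fully seated on the rim. Lids whose jar is not here are not needed; do not disturb the bowl, the mug or the wooden rib.

Things in the scene. Friction and masses are not known exactly. Their poses are not given: they have to be found in the camera images.
- shelf: Kiln shelf: a fixed grey square slab 220 x 220 mm, 16 mm thick, lying flat on the table. Origin at the centre of its underside, x and y along its sides, z up; its top is at z = 16 mm.
- jar_wide: Ochre stoneware jar, open at the top, round, 68 mm across and 80 mm tall (inside 56 mm across); walls 6 mm thick. Stands upright on the table; may be absent. Origin at the centre of its underside, z up to its mouth.
- lid_wide: Ochre stoneware lid of the wide jar, round, 68 mm across, with a round spigot 50 mm across below (8 mm deep, 3 mm play in the jar's mouth); its 8 mm plate rests on the rim. On top a round knob 22 mm in diameter. Lies knob up. Origin: centre of the spigot's underside, z up; plate at z = 8 to 16 mm, knob 16 to 46 mm. Seated, its origin is 72 mm above the jar's origin.
- jar_slim: Ochre stoneware jar, open at the top, round, 50 mm across and 90 mm tall (inside 38 mm across); walls 6 mm thick. Stands upright on the table; may be absent. Origin at the centre of its underside, z up to its mouth.
- lid_slim: Ochre stoneware lid of the slim jar, round, 50 mm across, with a round spigot 32 mm across below (8 mm deep, 3 mm play in the jar's mouth); its 8 mm plate rests on the rim. On top a round knob 22 mm in diameter. Lies knob up. Origin: centre of the spigot's underside, z up; plate at z = 8 to 16 mm, knob 16 to 46 mm. Seated, its origin is 82 mm above the jar's origin.
- jar_square: Ochre stoneware jar, open at the top, square, 62 x 62 mm and 75 mm tall (inside 50 x 50 mm); walls 6 mm thick. Stands upright on the table; may be absent. Origin at the centre of its underside, z up to its mouth.
- lid_square: Ochre stoneware lid of the square jar, square, 62 x 62 mm, with a square spigot 44 x 44 mm below (8 mm deep, 3 mm play in the jar's mouth); its 8 mm plate rests on the rim. On top a bar knob 40 mm long (x) and 18 mm wide (y). Lies knob up. Origin: centre of the spigot's underside, z up; plate at z = 8 to 16 mm, knob 16 to 46 mm. Seated, its origin is 67 mm above the jar's origin.
- jar_oblong: Ochre stoneware jar, open at the top, oblong, 100 mm long (x), 56 mm wide (y) and 65 mm tall (inside 88 x 44 mm); walls 6 mm thick. Stands upright on the table; may be absent. Origin at the centre of its underside, z up to its mouth.
- lid_oblong: Ochre stoneware lid of the oblong jar, oblong, 100 mm long (x) and 56 mm wide (y), with a spigot 82 x 38 mm below (8 mm deep, 3 mm play in the jar's mouth); its 8 mm plate rests on the rim. On top a bar knob 40 mm long (x) and 18 mm wide (y). Lies knob up. Origin: centre of the spigot's underside, z up; plate at z = 8 to 16 mm, knob 16 to 46 mm. Seated, its origin is 57 mm above the jar's origin.
- bowl: Blue bowl 100 mm across and 45 mm tall, a bystander. Origin at the centre of its underside.
- mug: Blue mug 80 mm across and 90 mm tall, a bystander. Origin at the centre of its underside.
- rib: Dark wooden rib (small flat board) 90 x 55 x 10 mm, a bystander. Origin at the centre of its underside.
Mind the look-alikes: they are no part of the job. What is shaped like the lid_slim but pink is not meant.

How it is judged:
By the outcome, as a careful person would: the job done as asked, in the order asked, and still so for the second after the job is handed in, with the robot touching nothing.
Of jar_wide, jar_slim, jar_square, jar_oblong only 3 to 4 are there at a start; the rules pass over those that are not, and their reading is None.
At some moment in a run one of jar_wide, jar_slim, jar_square, jar_oblong, lid_wide, lid_slim, lid_square, lid_oblong may be knocked a few centimetres aside while the robot is not near it.
It also fails if it takes over 210 s, if anything falls off the work surface, if the arm or the gripper's body presses on something with over 40 N, if the wrist force passes 120 N, or if a joint passes its speed limit or range.

ROBOT

A 7-joint arm with a two-finger parallel gripper is mounted at the origin on the work surface. World frame = base frame: x ahead of the robot, y to its left, z up, the work surface at z = 0. Lengths are in m, angles in rad, forces in N, time in s.
With the tool pointing down it reaches from about 0.35 to 0.9 m from the base axis. Payload 7.2 kg.
Tool frame: the origin (TCP) lies at the very end of the fingers, on their centre line; the grasp point (between the pads) lies 19 mm behind it (r.grasp_offset is the distance from the TCP to the grasp point, in m); z points along the fingers, y is the line along which they close (so a half turn about z gives the same grasp; the last joint's range is limited). The gripper opens to 85 mm and grips with 20 to 120 N. Pads are 22 mm wide; open, the fingers measure 114 mm over their backs; the gripper's body (76 mm by 85 mm) begins 54 mm behind the grasp point. The pads swing forward as they close: fully open they stand 13 mm farther back than shut.
Start: joints at [-1.311, 0.411, -0.013, 1.596, 0.006, 1.134, -0.082], TCP at [0.201, 0.592, 0.231] pointing down, gripper open.
Joint ranges: [-2.95, 2.95], [-0.29, 1.99], [-1.47, 1.44], [0.14, 2.54], [-1.03, 4.17], [0.13, 1.85], [-2.86, 2.86]. Speed limits (rad/s): [2.39, 2.39, 3.01, 3.01, 3.14, 3.14, 3.14].

INTERFACE

Orientations are given as a unit quaternion [x, y, z, w].
In Python, from cell import r gives the robot as it stands.
- The arm moves only by the tool apply_moves, never from a script. Its argument "rows" is a list of rows, each a list of 6 numbers: the shift along the tool's x, y, z normalised to -1 to 1, where 1 is 8 cm, then the turn, a rotation vector about the tool's x, y, z normalised to -1 to 1, where 1 is 180 degrees. In form: [[dx, dy, dz, ax, ay, az], ...]. A call has 1 to 8 rows; each row is the pose to reach, as a shift and turn from the pose commanded when the call began, along the tool's axes at that moment, turning the shorter way round; what a row does not reach only later rows make up. A row lasts 1/12 s, in which the tool goes at most 41.7 mm and 7.16 degrees, less where a joint would pass 70% of its speed; a pose out of reach is approached as far as the arm can. A call with a number of a shift or a turn outside -1 to 1 is refused whole. A call with a gripper value outside its range is refused whole. "claw" is the opening, from -1 (shut) to 1 (fully open), set as the call begins (left out, the last holds). The fingers move at their own pace and stop on an object; the grip force is fixed at half the most. Time passes only in rows, so rows that repeat a pose let the fingers close. It gives the time, the measured TCP pose, the force, the opening and the grip force at its end, in the units of the state.
- r.state(): the state, without advancing time (a new reading comes with each control period).
- r.capture(name): name is "scene" or "top"; returns a dict with "color" (420x560x3 uint8, red, green, blue), "intrinsics" (3x3 intrinsics, pixels), "T" (4x4, takes a point from camera to world coordinates). Camera axes: x right, y down, z forward; pixel columns grow to the right and rows downward; lengths in m; the calibration is good to about 2 mm. A picture is of the moment at which its call begins. There is no depth.
- r.finish_job(): hands the job in; it is judged then, once.
Trained networks look in a picture, given as the dict that the camera call returned (one of the last four; its "shot" number tells which), for a name from the list of things; names that differ only in an ending like _2 or _b are one class to them, and where a whole thing is asked for, a point or a joint stands for the part that bears it (a point fixed in the world has none). Each returns a list of dicts, best first, with "score" (0 to 1); they miss things now and then, are a little off and sometimes report something else, mostly with a low value. They report only what shows in the picture. A call takes as long as a camera call. They do not tell look-alikes from the thing itself.
- r.recognise(picture, label): "point" ([x, y, z] in m, in the coordinates of the camera as it stood for that picture, good to about 4 mm: the middle of the surface that is visible of it).
The state is a dict: "clock": time; "joint_pos": joint angles; "joint_velocities": joint speeds; "tau": joint torques, N m; "tcp_pos": TCP position; "tcp_rot": TCP orientation; "wrist_force": force on the tool from outside, world axes, zero at the start; "ft_torque": the same for the moment, N m; "grip_width": finger opening in m; "grip_force": force on a finger pad.
Only numpy, scipy, OpenCV 4.12 (cv2) and the standard library are available. Lean on these libraries where they do the work, as an engineer would, in place of code of your own. Each camera call takes 0.05 s, during which the arm holds its last target. There are 200 camera calls.

## Working session

There is one attempt and no reset: what is moved stays moved. The work goes in short steps, Python scripts to look and compute and a tool call to move; the robot and the scene stay as the last step left them, time stands still between calls to the robot, and variables do not carry over. Pictures are saved under pics/ and viewed, at most 14 in all, crops included, and the job is handed in when it is done.

Besides the shell and the picture viewer there is one more tool, called after "Emit:" in YAML: its name, and indented under it one key for each argument. apply_moves: Moves the arm, as the interface text tells. Its arguments: {"type":"object","properties":{"rows":{"type":"array","items":{"type":"array","items":{"type":"number"}}},"claw":{"type":"number"}},"required":["rows"]}

```bash
ls; mkdir -p pics
cat > h.py <<'E'
import numpy as np, cv2
from cell import r
def cap(n,save=None):
    p=r.capture(n)
    if save: cv2.imwrite('pics/'+save,cv2.cvtColor(p['color'],cv2.COLOR_RGB2BGR))
    return p
def w(p,pt):
    T=np.array(p['T']); return (T@np.append(pt,1))[:3]
def ray(p,u,v,z):
    K=np.array(p['intrinsics']);T=np.array(p['T'])
    d=T[:3,:3]@np.linalg.solve(K,[u,v,1.]);o=T[:3,3]
    return o+d*(z-o[2])/d[2]
def pix(p,X):
    K=np.array(p['intrinsics']);T=np.linalg.inv(np.array(p['T']))
    c=K@(T@np.append(X,1))[:3]; return c[:2]/c[2]
E
python3 - <<'E'
from h import *
s=r.state();print({k:np.round(v,3) for k,v in s.items()})
for n in('scene','top'):
    p=cap(n,n+'0.png');print(n,np.round(p['T'],3).tolist(),np.round(p['intrinsics'],1).tolist())
    for l in ['shelf','jar_wide','lid_wide','jar_slim','lid_slim','jar_square','lid_square','jar_oblong','lid_oblong','bowl','mug','rib']:
        for d in r.recognise(p,l)[:3]:
            X=w(p,d['point']);print(l,round(d['score'],2),X.round(3),pix(p,X).round())
E
```

```text
pics
{'clock': np.float64(0.0), 'joint_pos': array([-1.311,  0.412, -0.013,  1.597,  0.006,  1.134, -0.082]), 'joint_velocities': array([ 0.001,  0.002, -0.   ,  0.001,  0.001,  0.003,  0.001]), 'tau': array([-0.0000e+00, -6.0062e+01,  6.8200e-01, -2.9941e+01,  1.4000e-02,
        1.0000e-02,  0.0000e+00]), 'tcp_pos': array([0.201, 0.591, 0.23 ]), 'tcp_rot': array([ 0.163,  0.987, -0.001, -0.   ]), 'wrist_force': array([ 0.438, -1.125, -0.858]), 'ft_torque': array([-0.069,  0.002,  0.078]), 'grip_force': np.float64(0.0), 'grip_width': np.float64(0.086)}
scene [[0.105, 0.701, -0.705, 1.455], [0.994, -0.088, 0.061, -0.064], [-0.019, -0.708, -0.706, 0.927], [0.0, 0.0, 0.0, 1.0]] [[513.3, 0.0, 275.0], [0.0, 513.3, 206.6], [0.0, 0.0, 1.0]]
shelf 0.68 [ 0.584 -0.001  0.018] [270. 218.]
jar_wide 0.59 [ 0.371 -0.333  0.054] [138. 162.]
lid_wide 0.65 [0.435 0.217 0.018] [346. 171.]
jar_slim 0.6 [ 0.466 -0.196  0.066] [188. 178.]
lid_slim 0.73 [0.646 0.212 0.022] [361. 227.]
lid_slim 0.53 [0.668 0.295 0.017] [397. 232.]
lid_square 0.65 [ 0.641 -0.25   0.015] [167. 245.]
jar_oblong 0.69 [0.369 
[... 476 characters left out ...]
jar_wide 0.8 [ 0.347 -0.341  0.04 ] [420. 301.]
lid_wide 0.65 [0.431 0.219 0.016] [201. 265.]
jar_slim 0.97 [ 0.447 -0.199  0.055] [364. 261.]
lid_slim 0.69 [0.637 0.215 0.022] [204. 185.]
lid_slim 0.58 [0.659 0.301 0.015] [171. 177.]
lid_square 0.91 [ 0.632 -0.247  0.017] [381. 189.]
lid_square 0.56 [ 0.344 -0.34   0.039] [419. 302.]
jar_oblong 0.77 [0.356 0.327 0.032] [157. 294.]
jar_oblong 0.58 [0.431 0.216 0.016] [202. 264.]
lid_oblong 0.96 [0.505 0.447 0.014] [115. 235.]
lid_oblong 0.23 [ 0.346 -0.34   0.04 ] [419. 302.]
bowl 0.74 [ 0.787 -0.014  0.022] [292. 129.]
mug 0.59 [ 0.787 -0.163  0.027] [349. 129.]
mug 0.5 [0.774 0.166 0.008] [224. 135.]
rib 0.6 [0.776 0.167 0.011] [223. 134.]
```

View pics/top0.png

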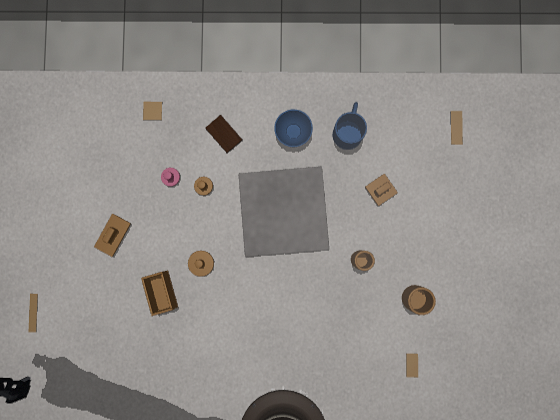

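View pics/scene0.png

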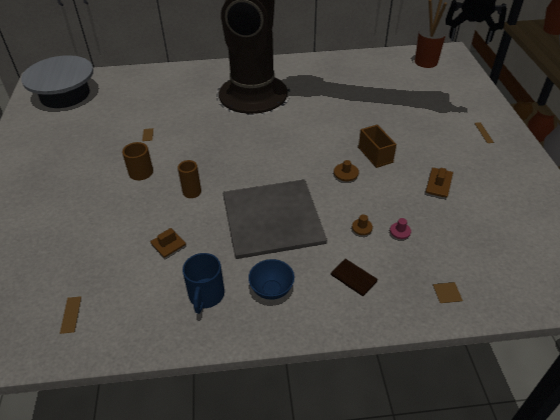

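Run:
```python
import cv2,numpy as np
a=cv2.imread('pics/top0.png');b=cv2.imread('pics/scene0.png')
A=cv2.resize(a[150:290,140:260],None,fx=4,fy=4,interpolation=2)[:560,:]
B=cv2.resize(b[190:260,320:420],None,fx=3,fy=3,interpolation=2)
out=np.zeros((560,790,3),np.uint8);out[:A.shape[0],:A.shape[1]]=A;out[:B.shape[0],485:785]=B
cv2.imwrite('pics/crop1.png',out)
```

```text
(no output)
```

View pics/crop1.png

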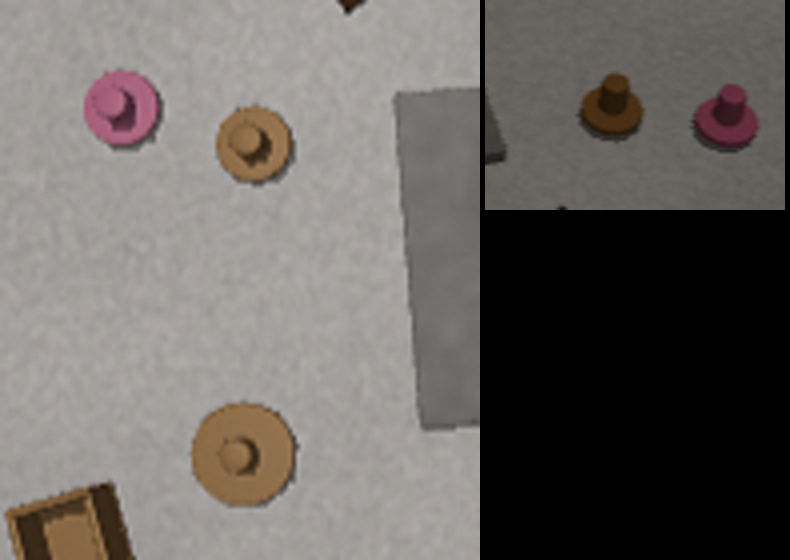

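The top picture shows three jars: wide (420,301), slim (364,261) and oblong (157,294). There is no square jar, so lid_square (381,189) isn't needed. There are two lid_slim candidates, ochre at (204,185) and pink at (171,177). The crop confirms the ochre one is the one meant. The wide lid is at (201,264) and the oblong lid at (113,235).

Next I'll measure exact poses by fitting silhouettes.

```bash
cat > fit.py <<'E'
from h import *
from scipy.optimize import minimize
def rnd(d,z): t=np.linspace(0,2*np.pi,48,endpoint=False); return np.c_[np.cos(t)*d/2,np.sin(t)*d/2,0*t+z]
def box(a,b,z): return np.array([[x*a/2,y*b/2,z] for x in(-1,1) for y in(-1,1)])
def pr(f,*a): return lambda z0,z1: np.r_[f(*a,z0),f(*a,z1)]
R,B=(lambda d:pr(rnd,d)),(lambda a,b:pr(box,a,b))
M={'jar_wide':[R(.068)(0,.08)],'jar_slim':[R(.05)(0,.09)],'jar_oblong':[B(.1,.056)(0,.065)],
'lid_wide':[R(.068)(.008,.016),R(.05)(0,.008),R(.022)(.016,.046)],
'lid_slim':[R(.05)(.008,.016),R(.032)(0,.008),R(.022)(.016,.046)],
'lid_oblong':[B(.1,.056)(.008,.016),B(.082,.038)(0,.008),B(.04,.018)(.016,.046)],
'shelf':[B(.22,.22)(0,.016)]}
S=8
def mask(p,name):
    c=cv2.GaussianBlur(p['color'],(3,3),0).astype(float)
    if name=='shelf': # darker grey than the table
        m=(c.max(2)-c.min(2)<25)&(c.mean(2)<np.median(c.mean(2))*.8)
        return m
    r_,g,b=c[...,0],c[...,1],c[...,2]
    return ((r_-b)>.28*r_)&(r_>25)&(g>b+.08*r_)
def sil(p,name,x,y,yaw,z0,win):
    u0,v0,n=win; im=np.zeros((n*S,n*S),np.uint8)
    K=np.array(p['intrinsics']);Ti=np.linalg.inv(np.array(p['T']));c,s=np.cos(yaw),np.sin(yaw)
    for P in M[name]:
        X=P@np.array([[c,s,0],[-s,c,0],[0,0,1]])+[x,y,z0]
        q=(X@Ti[:3,:3].T+Ti[:3,3])@K.T; q=q[:,:2]/q[:,2:]
        q=((q-[u0,v0]+.5)*S).astype(np.int32)
        cv2.fillConvexPoly(im,cv2.convexHull(q),255)
    return cv2.resize(im,(n,n),interpolation=cv2.INTER_AREA)/255.
def fit(pics,name,g,z0=0,yaws=(0,),n=None):
    """-> x,y,yaw, IoU"""
    n=n or (150 if name=='shelf' else 60); D=[]
    for p in pics:
        u,v=pix(p,[g[0],g[1],z0+.02]); u0,v0=int(u-n/2),int(v-n/2)
        m=mask(p,name).astype(float)
        m=np.pad(m,n)[v0+n:v0+2*n,u0+n:u0+2*n]
        # keep blob nearest centre
        k,lab,st,ce=cv2.connectedComponentsWithStats((m>0).astype(np.uint8))
        if k<2: return None
        j=1+np.argmin(np.hypot(*(ce[1:]-n/2).T)-.5*np.sqrt(st[1:,4])); D.append((p,(lab==j).astype(float),(u0,v0,n)))
    def cost(t):
        e=0
        for p,m,w_ in D:
            s=sil(p,name,t[0],t[1],t[2]*10,z0,w_); e+=1-np.minimum(s,m).sum()/max(np.maximum(s,m).sum(),1)
        return e/len(D)
    best=None
    for y in yaws:
        o=minimize(cost,[g[0],g[1],y/10],method='Nelder-Mead',options=dict(initial_simplex=np.array([[g[0],g[1],y/10],[g[0]+.015,g[1],y/10],[g[0],g[1]+.015,y/10],[g[0],g[1],y/10+.02]]),xatol=1e-4,fatol=1e-4,maxiter=150))
        if best is None or o.fun<best.fun: best=o
    return np.r_[best.x[:2],best.x[2]*10,1-best.fun]
Y=np.arange(0,np.pi,np.pi/6)
def multi(name,g,z0=0,save=None):
    a,b=cap('top',save),cap('scene',save and 's_'+save)
    yw=(0,) if name in('jar_wide','jar_slim','lid_wide','lid_slim') else (0,.1) if name=='shelf' else Y
    for lab,ps in(('top',[a]),('scene',[b]),('both',[a,b])):
        f=fit(ps,name,g,z0,yw); print(name,lab,None if f is None else f.round(4))
E
python3 - <<'E'
from fit import *
G={'shelf':(.575,0),'jar_wide':(.36,-.335),'lid_wide':(.433,.217),'jar_slim':(.455,-.197),'lid_slim':(.64,.213),'jar_oblong':(.36,.32),'lid_oblong':(.51,.447)}
a,b=cap('top'),cap('scene')
for n,g in G.items():
    yw=(0,) if n in('jar_wide','jar_slim','lid_wide','lid_slim') else (0,.1) if n=='shelf' else Y
    for ps in([a],[b],[a,b]): print(n,fit(ps,n,g,0,yw).round(4))
E
```

```text
shelf [0.5712 0.0061 0.0995 0.9809]
shelf [0.5709 0.0039 0.0963 0.9834]
shelf [0.5713 0.0047 0.0957 0.9787]
jar_wide [ 0.3518 -0.3352  0.1766  0.8929]
jar_wide [ 0.3489 -0.3377  0.1606  0.9574]
jar_wide [ 0.3505 -0.3378  0.2657  0.9212]
lid_wide [0.435  0.2202 0.1313 0.9381]
lid_wide [0.433  0.2189 0.0431 0.9485]
lid_wide [0.434  0.2196 0.0259 0.9336]
jar_slim [ 0.4488 -0.1943  0.2017  0.7223]
jar_slim [ 0.4466 -0.1965  0.2522  0.9456]
jar_slim [ 0.4475 -0.1967  0.2011  0.8312]
lid_slim [0.6375 0.2175 0.0845 0.9204]
lid_slim [0.6356 0.2164 0.0925 0.9413]
lid_slim [0.6364 0.2169 0.0875 0.916 ]
jar_oblong [0.3596 0.3207 3.4403 0.9493]
jar_oblong [0.3575 0.3188 0.2723 0.9669]
jar_oblong [0.3589 0.3195 3.4306 0.9482]
lid_oblong [0.5061 0.4545 2.6508 0.9402]
lid_oblong [ 0.5037  0.4528 -0.4743  0.9513]
lid_oblong [ 0.5048  0.4533 -0.4749  0.9313]
```

Emit:
apply_moves:
  rows:
    - [0,0,0,0,0,-0.035]
    - [0,0,0,0,0,-0.07]
    - [0,0,0,0,0,-0.104]
    - [0,0,0,0,0,-0.104]
  claw: 1

```text
clock: 1.73
tcp_pos: [0.2013, 0.5917, 0.2313]
tcp_rot: [-0.002, 1.0, 0.0, -0.0]
wrist_force: [0.4, 0.3, -0.4]
grip_width: 0.0856
grip_force: 0.0
```

Emit:
apply_moves:
  rows:
    - [-0.16,-0.28,0,0,0,0]
    - [-0.33,-0.57,0,0,0,0]
    - [-0.494,-0.849,0,0,0,0]

```text
clock: 1.98
tcp_pos: [0.241, 0.5229, 0.231]
tcp_rot: [0.002, 1.0, -0.0, -0.0]
wrist_force: [1.7, -0.1, 0.6]
grip_width: 0.0852
grip_force: 0.0
```

Emit:
apply_moves:
  rows:
    - [-0.16,-0.28,0,0,0,0]
    - [-0.33,-0.57,0,0,0,0]
    - [-0.494,-0.849,0,0,0,0]

```text
clock: 2.23
tcp_pos: [0.2807, 0.4546, 0.2314]
tcp_rot: [0.003, 1.0, 0.0, 0.0]
wrist_force: [1.0, -0.6, -0.5]
grip_width: 0.0852
grip_force: 0.0
```

Emit:
apply_moves:
  rows:
    - [-0.16,-0.28,0,0,0,0]
    - [-0.33,-0.57,0,0,0,0]
    - [-0.494,-0.849,0,0,0,0]

```text
clock: 2.48
tcp_pos: [0.3202, 0.3866, 0.2315]
tcp_rot: [0.003, 1.0, 0.0, 0.0]
wrist_force: [0.1, -0.2, 0.4]
grip_width: 0.0856
grip_force: 0.0
```

Emit:
apply_moves:
  rows:
    - [-0.16,-0.28,0,0,0,0]
    - [-0.33,-0.57,0,0,0,0]
    - [-0.494,-0.849,0,0,0,0]
    - [-0.494,-0.849,0,0,0,0]

```text
clock: 2.82
tcp_pos: [0.3619, 0.3151, 0.2316]
tcp_rot: [0.006, 1.0, -0.001, 0.001]
wrist_force: [0.2, -0.1, 0.2]
grip_width: 0.0854
grip_force: 0.0
```

```bash
cat >> h.py <<'E'
def st():
    s=r.state(); x,y,z,w_=s['tcp_rot']
    phi=np.degrees(np.arctan2(1-2*(x*x+z*z),2*(x*y-z*w_)))
    print('t',round(s['clock'],2),'tcp',np.round(s['tcp_pos'],4),'phi',round(phi,2),'grip',round(s['grip_width'],4),round(s['grip_force'],1),'F',np.round(s['wrist_force'],1),'j',np.round(s['joint_pos'],2)); return s['tcp_pos'],phi
def go(x,y,z,phi=None):
    t,p=st(); d=np.array([x,y,z])-t; a=np.radians(p)
    print('shift',np.round(np.array([-np.sin(a)*d[0]+np.cos(a)*d[1],np.cos(a)*d[0]+np.sin(a)*d[1],-d[2]])/.08,3),'turn',None if phi is None else round((p-phi)/180,4))
E
python3 -c "
from h import *
go(.359,.3195,.2,106.3)"
```

```text
t 2.82 tcp [0.3619 0.3151 0.2316] phi 89.35 grip 0.0854 0.0 F [ 0.2 -0.1  0.2] j [-0.86  0.16  0.05  1.94 -0.01  1.04  0.75]
shift [0.037 0.054 0.394] turn -0.0942
```

Emit:
apply_moves:
  rows:
    - [0.02,0.03,0.2,0,0,-0.03]
    - [0.037,0.054,0.5,0,0,-0.06]
    - [0.037,0.054,0.9,0,0,-0.094]
    - [0.037,0.054,0.9,0,0,-0.094]
    - [0.037,0.054,0.9,0,0,-0.094]

```text
clock: 3.23
tcp_pos: [0.3553, 0.3236, 0.1587]
tcp_rot: [-0.144, 0.99, -0.001, -0.001]
wrist_force: [1.4, -0.1, 0.3]
grip_width: 0.0853
grip_force: 0.0
```

```bash
python3 -c "
from h import *
go(.359,.3195,.02,106.3)"
```

```text
t 3.23 tcp [0.3553 0.3236 0.1587] phi 106.56 grip 0.0853 0.0 F [ 1.4 -0.1  0.3] j [-0.84  0.25  0.    2.02 -0.    0.87  1.02]
shift [-0.029 -0.062  1.733] turn 0.0014
```

Emit:
apply_moves:
  rows:
    - [-0.029,-0.062,0.2,0,0,0]
    - [-0.029,-0.062,0.5,0,0,0]
    - [-0.029,-0.062,0.7,0,0,0]
    - [-0.029,-0.062,0.7,0,0,0]
    - [-0.029,-0.062,0.7,0,0,0]
    - [-0.029,-0.062,0.7,0,0,0]

```text
clock: 3.73
tcp_pos: [0.3606, 0.3211, 0.1052]
tcp_rot: [-0.146, 0.989, 0.001, 0.001]
wrist_force: [-0.8, -0.5, 0.1]
grip_width: 0.0854
grip_force: 0.0
```

```bash
python3 -c "
from h import *
go(.359,.3195,.02,106.3)"
```

```text
t 3.73 tcp [0.3606 0.3211 0.1052] phi 106.74 grip 0.0854 0.0 F [-0.8 -0.5  0.1] j [-0.83  0.33  0.    2.07 -0.    0.74  1.04]
shift [ 0.025 -0.014  1.064] turn 0.0025
```

Emit:
apply_moves:
  rows:
    - [0.025,-0.014,0.2,0,0,0]
    - [0.025,-0.014,0.4,0,0,0]
    - [0.025,-0.014,0.6,0,0,0]
    - [0.025,-0.014,0.8,0,0,0]
    - [0.025,-0.014,1.0,0,0,0]
    - [0.025,-0.014,1.0,0,0,0]
    - [0.025,-0.014,1.0,0,0,0]

```text
clock: 4.32
tcp_pos: [0.3585, 0.3189, 0.0242]
tcp_rot: [-0.146, 0.989, 0.0, 0.0]
wrist_force: [-0.3, 0.4, 1.1]
grip_width: 0.0854
grip_force: 0.0
```

Emit:
apply_moves:
  rows:
    - [0,0,0,0,0,0]
    - [0,0,0,0,0,0]
    - [0,0,0,0,0,0]
    - [0,0,0,0,0,0]
    - [0,0,0,0,0,0]
    - [0,0,0,0,0,0]
    - [0,0,0,0,0,0]
    - [0,0,0,0,0,0]
  claw: -1

```text
clock: 4.98
tcp_pos: [0.3589, 0.3193, 0.0248]
tcp_rot: [-0.146, 0.989, 0.001, 0.001]
wrist_force: [-0.2, -0.4, 7.8]
grip_width: 0.0556
grip_force: 63.5
```

Emit:
apply_moves:
  rows:
    - [0,0,-0.2,0,0,0]
    - [0,0,-0.4,0,0,0]
    - [0,0,-0.6,0,0,0]
    - [0,0,-0.8,0,0,0]
    - [0,0,-1,0,0,0]
    - [0,0,-1,0,0,0]
    - [0,0,-1,0,0,0]
    - [0,0,-1,0,0,0]

```text
clock: 5.65
tcp_pos: [0.3578, 0.3182, 0.1028]
tcp_rot: [-0.147, 0.989, -0.0, -0.0]
wrist_force: [-0.5, -0.7, -3.3]
grip_width: 0.0559
grip_force: 64.8
```

```bash
python3 -c "
from h import *
c,s=np.cos(.097),np.sin(.097)
for a,b in((0,.07),(-.055,-.05),(.06,-.05)): print(.5713+c*a-s*b,.0047+s*a+c*b)
go(.5645,.0744,.15,95.5)"
```

```text
0.5645206428435069 0.07437094312943314
0.5214009426529405 -0.05039159714398253
0.6358603492227235 -0.039254081815458156
t 5.65 tcp [0.3578 0.3182 0.1028] phi 106.86 grip 0.0559 64.8 F [-0.5 -0.7 -3.3] j [-0.83  0.33  0.    2.08 -0.    0.74  1.04]
shift [-1.589 -3.666 -0.59 ] turn 0.0631
```

Emit:
apply_moves:
  rows:
    - [-0.1,-0.23,-0.15,0,0,0]
    - [-0.2,-0.46,-0.3,0,0,0]
    - [-0.3,-0.69,-0.3,0,0,0]
    - [-0.397,-0.916,-0.3,0,0,0]

```text
clock: 5.98
tcp_pos: [0.4101, 0.2567, 0.1267]
tcp_rot: [-0.147, 0.989, -0.0, -0.0]
wrist_force: [0.7, -0.8, -3.9]
grip_width: 0.0557
grip_force: 64.8
```

Emit:
apply_moves:
  rows:
    - [-0.1,-0.23,0,0,0,0]
    - [-0.2,-0.46,0,0,0,0]
    - [-0.3,-0.69,0,0,0,0]
    - [-0.397,-0.916,0,0,0,0]

```text
clock: 6.32
tcp_pos: [0.4613, 0.1954, 0.1259]
tcp_rot: [-0.147, 0.989, -0.0, -0.001]
wrist_force: [-0.1, 0.1, -1.9]
grip_width: 0.0555
grip_force: 64.8
```

Emit:
apply_moves:
  rows:
    - [-0.1,-0.23,0,0,0,0]
    - [-0.2,-0.46,0,0,0,0]
    - [-0.3,-0.69,0,0,0,0]
    - [-0.397,-0.916,0,0,0,0]

```text
clock: 6.65
tcp_pos: [0.5129, 0.1346, 0.1258]
tcp_rot: [-0.147, 0.989, -0.0, -0.001]
wrist_force: [0.9, 0.1, -2.0]
grip_width: 0.0554
grip_force: 64.8
```

Emit:
apply_moves:
  rows:
    - [-0.1,-0.23,0,0,0,0.02]
    - [-0.2,-0.46,0,0,0,0.04]
    - [-0.3,-0.69,0,0,0,0.063]
    - [-0.397,-0.916,0,0,0,0.063]
    - [-0.397,-0.916,0,0,0,0.063]
    - [-0.397,-0.916,0,0,0,0.063]
    - [-0.397,-0.916,0,0,0,0.063]
    - [-0.397,-0.916,0,0,0,0.063]

```text
clock: 7.32
tcp_pos: [0.5641, 0.0756, 0.1268]
tcp_rot: [-0.048, 0.999, 0.0, -0.001]
wrist_force: [-0.5, -0.3, -2.3]
grip_width: 0.0554
grip_force: 64.9
```

```bash
python3 -c "
from h import *
go(.5645,.0744,.0425,95.5)"
```

```text
t 7.32 tcp [0.5641 0.0756 0.1268] phi 95.53 grip 0.0554 64.9 F [-0.5 -0.3 -2.3] j [-0.34  0.43  0.16  1.85 -0.09  0.87  1.53]
shift [-0.004 -0.016  1.054] turn 0.0002
```

Emit:
apply_moves:
  rows:
    - [0,-0.016,0.25,0,0,0]
    - [0,-0.016,0.5,0,0,0]
    - [0,-0.016,0.75,0,0,0]
    - [0,-0.016,0.9,0,0,0]
    - [0,-0.016,0.97,0,0,0]
    - [0,-0.016,1.0,0,0,0]
    - [0,-0.016,1.0,0,0,0]

```text
clock: 7.9
tcp_pos: [0.5649, 0.0738, 0.0473]
tcp_rot: [-0.048, 0.999, 0.0, -0.0]
wrist_force: [-0.4, 0.8, -1.8]
grip_width: 0.0551
grip_force: 64.9
```

Emit:
apply_moves:
  rows:
    - [0,0,0.02,0,0,0]
    - [0,0,0.04,0,0,0]
    - [0,0,0.06,0,0,0]
    - [0,0,0.075,0,0,0]
    - [0,0,0.075,0,0,0]

```text
clock: 8.32
tcp_pos: [0.5649, 0.0735, 0.0413]
tcp_rot: [-0.048, 0.999, 0.0, 0.0]
wrist_force: [-0.5, -0.1, -3.6]
grip_width: 0.0553
grip_force: 64.9
```

Emit:
apply_moves:
  rows:
    - [0,0,0,0,0,0]
    - [0,0,0,0,0,0]
    - [0,0,0,0,0,0]
    - [0,0,0,0,0,0]
  claw: 0.6

```text
clock: 8.65
tcp_pos: [0.5652, 0.0736, 0.0416]
tcp_rot: [-0.048, 0.999, 0.0, 0.0]
wrist_force: [-0.2, -0.0, -0.3]
grip_width: 0.0683
grip_force: 0.0
```

Emit:
apply_moves:
  rows:
    - [0,0,-0.2,0,0,0]
    - [0,0,-0.4,0,0,0]
    - [0,0,-0.7,0,0,0]
    - [0,0,-1,0,0,0]

```text
clock: 8.98
tcp_pos: [0.5644, 0.0734, 0.1219]
tcp_rot: [-0.048, 0.999, -0.0, -0.001]
wrist_force: [0.8, -0.5, 0.9]
grip_width: 0.0681
grip_force: 0.0
```

Emit:
apply_moves:
  rows:
    - [0,0,-0.4,0,0,0.01]
    - [0,0,-0.8,0,0,0.03]
    - [0,0,-1,0,0,0.03]
    - [0,0,-1,0,0,0.03]
    - [0,0,-1,0,0,0.03]
    - [0,0,-1,0,0,0.03]
  claw: 1

```text
clock: 9.48
tcp_pos: [0.5642, 0.0735, 0.2005]
tcp_rot: [-0.001, 1.0, -0.0, -0.001]
wrist_force: [1.5, 0.2, -0.2]
grip_width: 0.0856
grip_force: 0.0
```

```bash
python3 -c "
from fit import *
multi('jar_slim',(.4475,-.1967))
multi('jar_wide',(.3505,-.3378))
multi('jar_oblong',(.5645,.0744),.016)
go(.349,-.3365,.2,90)"
```

```text
jar_slim top [ 0.4488 -0.1949  0.146   0.6982]
jar_slim scene [ 0.446  -0.1968  0.136   0.9486]
jar_slim both [ 0.4475 -0.1967  0.2029  0.8194]
jar_wide top [ 0.3516 -0.3354  0.0028  0.8931]
jar_wide scene [ 0.3487 -0.3381  0.1604  0.9591]
jar_wide both [ 0.3499 -0.3378  0.0273  0.9231]
jar_oblong top [ 0.533  -0.0043  1.6211  0.046 ]
jar_oblong scene [0.5643 0.0729 3.2447 0.9715]
jar_oblong both [0.5643 0.0729 3.2447 0.4961]
t 9.78 tcp [0.5645 0.0734 0.2004] phi 90.12 grip 0.0849 0.0 F [0.5 0.1 0. ] j [-0.37  0.35  0.2   1.78 -0.08  1.02  1.43]
shift [ 2.704e+00 -5.118e+00  5.000e-03] turn 0.0007
```

Emit:
apply_moves:
  rows:
    - [0.15,-0.28,0,0,0,0]
    - [0.3,-0.56,0,0,0,0]
    - [0.448,-0.856,0,0,0,0]

```text
clock: 10.03
tcp_pos: [0.5285, 0.0047, 0.2007]
tcp_rot: [-0.002, 1.0, -0.0, -0.0]
wrist_force: [0.1, -0.6, -0.8]
grip_width: 0.0854
grip_force: 0.0
```

Emit:
apply_moves:
  rows:
    - [0.15,-0.28,0,0,0,0]
    - [0.3,-0.56,0,0,0,0]
    - [0.448,-0.856,0,0,0,0]

```text
clock: 10.28
tcp_pos: [0.4927, -0.0644, 0.201]
tcp_rot: [-0.001, 1.0, 0.0, -0.0]
wrist_force: [0.5, -0.4, 0.6]
grip_width: 0.085
grip_force: 0.0
```

Emit:
apply_moves:
  rows:
    - [0.15,-0.28,0,0,0,0]
    - [0.3,-0.56,0,0,0,0]
    - [0.448,-0.856,0,0,0,0]

```text
clock: 10.53
tcp_pos: [0.457, -0.133, 0.2011]
tcp_rot: [-0.001, 1.0, 0.0, -0.0]
wrist_force: [-0.4, 0.5, 0.4]
grip_width: 0.0852
grip_force: 0.0
```

Emit:
apply_moves:
  rows:
    - [0.15,-0.28,0,0,0,0]
    - [0.3,-0.56,0,0,0,0]
    - [0.448,-0.856,0,0,0,0]

```text
clock: 10.78
tcp_pos: [0.4212, -0.2015, 0.2011]
tcp_rot: [-0.001, 1.0, 0.0, -0.0]
wrist_force: [1.0, -0.2, -0.7]
grip_width: 0.0856
grip_force: 0.0
```

Emit:
apply_moves:
  rows:
    - [0.15,-0.28,0,0,0,0]
    - [0.3,-0.56,0,0,0,0]
    - [0.448,-0.856,0,0,0,0]

```text
clock: 11.03
tcp_pos: [0.3856, -0.2701, 0.2011]
tcp_rot: [-0.001, 1.0, 0.0, -0.0]
wrist_force: [0.4, 0.0, -0.0]
grip_width: 0.0858
grip_force: 0.0
```

Emit:
apply_moves:
  rows:
    - [0.15,-0.28,0,0,0,0]
    - [0.3,-0.56,0.4,0,0,0]
    - [0.448,-0.856,0.7,0,0,0]
    - [0.448,-0.856,0.7,0,0,0]
    - [0.448,-0.856,0.7,0,0,0]
    - [0.448,-0.856,0.7,0,0,0]
    - [0.448,-0.856,0.7,0,0,0]

```text
clock: 11.62
tcp_pos: [0.3518, -0.3372, 0.1459]
tcp_rot: [-0.002, 1.0, -0.0, 0.001]
wrist_force: [-0.3, 0.7, 0.9]
grip_width: 0.0853
grip_force: 0.0
```

```bash
python3 -c "
from fit import *
go(.3495,-.3375,.035,90)
multi('jar_wide',(.3505,-.3378))"
```

```text
t 11.62 tcp [ 0.3518 -0.3372  0.1459] phi 90.2 grip 0.0853 0.0 F [-0.3  0.7  0.9] j [ 0.29  0.29  0.45  2.04 -0.17  0.84  2.41]
shift [ 0.029 -0.004  1.387] turn 0.0011
jar_wide top [ 0.3659 -0.3316  0.0935  0.4592]
jar_wide scene [ 0.3493 -0.3377  0.1079  0.9548]
jar_wide both [ 0.3502 -0.3375  0.1347  0.7031]
```

Emit:
apply_moves:
  rows:
    - [0.025,0,0.15,0,0,0]
    - [0.025,0,0.3,0,0,0]
    - [0.025,0,0.5,0,0,0]
    - [0.025,0,0.7,0,0,0]
    - [0.025,0,0.7,0,0,0]

```text
clock: 12.13
tcp_pos: [0.3484, -0.3362, 0.0877]
tcp_rot: [-0.002, 1.0, 0.001, -0.001]
wrist_force: [0.1, 0.3, -0.8]
grip_width: 0.0852
grip_force: 0.0
```

Emit:
apply_moves:
  rows:
    - [0,0,0.2,0,0,0]
    - [0,0,0.4,0,0,0]
    - [0,0,0.6,0,0,0]
    - [0,0,0.68,0,0,0]
    - [0,0,0.68,0,0,0]
    - [0,0,0.68,0,0,0]

```text
clock: 12.63
tcp_pos: [0.3491, -0.3379, 0.0356]
tcp_rot: [-0.001, 1.0, -0.0, 0.0]
wrist_force: [-0.3, 0.2, -0.4]
grip_width: 0.0856
grip_force: 0.0
```

Emit:
apply_moves:
  rows:
    - [0,0,0,0,0,0]
    - [0,0,0,0,0,0]
    - [0,0,0,0,0,0]
    - [0,0,0,0,0,0]
    - [0,0,0,0,0,0]
    - [0,0,0,0,0,0]
    - [0,0,0,0,0,0]
  claw: -1

```text
clock: 13.22
tcp_pos: [0.3494, -0.3381, 0.0365]
tcp_rot: [-0.001, 1.0, -0.0, 0.001]
wrist_force: [-2.1, 3.0, 10.6]
grip_width: 0.0681
grip_force: 64.9
```

Emit:
apply_moves:
  rows:
    - [0,0,-0.2,0,0,0]
    - [0,0,-0.4,0,0,0]
    - [0,0,-0.6,0,0,0]
    - [0,0,-0.8,0,0,0]
    - [0,0,-1,0,0,0]

```text
clock: 13.63
tcp_pos: [0.3486, -0.3378, 0.1163]
tcp_rot: [-0.001, 1.0, -0.0, 0.0]
wrist_force: [-0.6, -0.4, -0.6]
grip_width: 0.0679
grip_force: 68.2
```

Emit:
apply_moves:
  rows:
    - [0,0,-0.2,0,0,0]
    - [0,0,-0.4,0,0,0]
    - [0,0,-0.6,0,0,0]
    - [0,0,-0.8,0,0,0]
    - [0,0,-1,0,0,0]
    - [0,0,-1,0,0,0]
    - [0,0,-1,0,0,0]

```text
clock: 14.22
tcp_pos: [0.349, -0.338, 0.1957]
tcp_rot: [-0.001, 1.0, -0.0, 0.001]
wrist_force: [0.2, 0.2, -1.5]
grip_width: 0.0677
grip_force: 68.3
```

```bash
python3 -c "
from fit import *
go(.5214,-.0504,.2,90)"
```

```text
t 14.22 tcp [ 0.349  -0.338   0.1957] phi 90.12 grip 0.0677 68.3 F [ 0.2  0.2 -1.5] j [ 0.26  0.22  0.48  1.99 -0.12  0.95  2.37]
shift [-2.163  3.59  -0.054] turn 0.0007
```

Emit:
apply_moves:
  rows:
    - [-0.14,0.22,0,0,0,0]
    - [-0.27,0.45,0,0,0,0]
    - [-0.4,0.67,0,0,0,0]
    - [-0.541,0.898,0,0,0,0]

```text
clock: 14.55
tcp_pos: [0.3913, -0.2648, 0.1938]
tcp_rot: [-0.001, 1.0, 0.0, -0.001]
wrist_force: [-0.3, 0.4, -1.7]
grip_width: 0.0677
grip_force: 68.3
```

Emit:
apply_moves:
  rows:
    - [-0.14,0.22,0,0,0,0]
    - [-0.27,0.45,0,0,0,0]
    - [-0.4,0.67,0,0,0,0]
    - [-0.541,0.898,0,0,0,0]

```text
clock: 14.88
tcp_pos: [0.4344, -0.1928, 0.1938]
tcp_rot: [-0.001, 1.0, 0.0, -0.001]
wrist_force: [0.1, -0.3, -2.3]
grip_width: 0.0677
grip_force: 68.3
```

Emit:
apply_moves:
  rows:
    - [-0.14,0.22,0,0,0,0]
    - [-0.27,0.45,0,0,0,0]
    - [-0.4,0.67,0,0,0,0]
    - [-0.541,0.898,0,0,0,0]

```text
clock: 15.22
tcp_pos: [0.4775, -0.121, 0.1937]
tcp_rot: [-0.001, 1.0, 0.0, -0.001]
wrist_force: [-0.1, 0.8, -2.5]
grip_width: 0.0675
grip_force: 68.3
```

Emit:
apply_moves:
  rows:
    - [-0.14,0.22,0,0,0,0]
    - [-0.27,0.45,0,0,0,0]
    - [-0.4,0.67,0,0,0,0]
    - [-0.541,0.898,0,0,0,0]
    - [-0.541,0.898,0.2,0,0,0]
    - [-0.541,0.898,0.4,0,0,0]
    - [-0.541,0.898,0.6,0,0,0]
    - [-0.541,0.898,0.8,0,0,0]

```text
clock: 15.88
tcp_pos: [0.5203, -0.0499, 0.129]
tcp_rot: [-0.001, 1.0, 0.0, -0.001]
wrist_force: [0.9, -0.7, -2.8]
grip_width: 0.0679
grip_force: 68.3
```

Emit:
apply_moves:
  rows:
    - [0,0,0,0,0,0]
    - [0,0,0,0,0,0]
    - [0,0,0,0,0,0]

```text
clock: 16.13
tcp_pos: [0.5212, -0.0503, 0.1311]
tcp_rot: [-0.001, 1.0, -0.0, -0.0]
wrist_force: [-0.1, -0.2, -1.4]
grip_width: 0.0679
grip_force: 68.4
```

```bash
python3 -c "
from fit import *
go(.5214,-.0504,.053,90)"
```

```text
t 16.13 tcp [ 0.5212 -0.0503  0.1311] phi 90.11 grip 0.0679 68.4 F [-0.1 -0.2 -1.4] j [-0.21  0.36  0.26  1.96 -0.12  0.83  1.7 ]
shift [-0.002 -0.002  0.976] turn 0.0006
```

Emit:
apply_moves:
  rows:
    - [0,0,0.25,0,0,0]
    - [0,0,0.5,0,0,0]
    - [0,0,0.75,0,0,0]
    - [0,0,0.9,0,0,0]
    - [0,0,0.93,0,0,0]
    - [0,0,0.96,0,0,0]
    - [0,0,0.98,0,0,0]
    - [0,0,0.98,0,0,0]

```text
clock: 16.8
tcp_pos: [0.5219, -0.0501, 0.0533]
tcp_rot: [-0.001, 1.0, 0.0, 0.001]
wrist_force: [-0.0, 0.2, -1.7]
grip_width: 0.0676
grip_force: 68.4
```

Emit:
apply_moves:
  rows:
    - [0,0,0,0,0,0]
    - [0,0,0,0,0,0]
    - [0,0,0,0,0,0]
    - [0,0,0,0,0,0]
  claw: 0.88

```text
clock: 17.13
tcp_pos: [0.5216, -0.0501, 0.053]
tcp_rot: [-0.001, 1.0, 0.0, 0.001]
wrist_force: [0.2, 0.0, -0.0]
grip_width: 0.0801
grip_force: 0.0
```

Emit:
apply_moves:
  rows:
    - [0,0,-0.2,0,0,0]
    - [0,0,-0.4,0,0,0]
    - [0,0,-0.7,0,0,0]
    - [0,0,-1,0,0,0]

```text
clock: 17.47
tcp_pos: [0.5207, -0.0502, 0.1332]
tcp_rot: [-0.001, 1.0, -0.0, -0.001]
wrist_force: [0.7, 0.5, -0.0]
grip_width: 0.0804
grip_force: 0.0
```

Emit:
apply_moves:
  rows:
    - [0,0,-0.4,0,0,0]
    - [0,0,-0.8,0,0,0]
    - [0,0,-0.9,0,0,0]
    - [0,0,-0.9,0,0,0]
    - [0,0,-0.9,0,0,0]
  claw: 1

```text
clock: 17.88
tcp_pos: [0.5211, -0.05, 0.2044]
tcp_rot: [-0.001, 1.0, 0.0, 0.0]
wrist_force: [-0.2, 0.3, 0.1]
grip_width: 0.0855
grip_force: 0.0
```

```bash
python3 -c "
from fit import *
multi('jar_slim',(.4475,-.1967))
multi('jar_wide',(.5214,-.0504),.016)
go(.447,-.1965,.15,90)"
```

```text
jar_slim top [ 0.4487 -0.1943  0.0311  0.8303]
jar_slim scene [ 0.446  -0.1968  0.136   0.9486]
jar_slim both [ 0.4475 -0.1967 -0.0011  0.8843]
jar_wide top None
jar_wide scene [ 0.5219 -0.0506  0.1694  0.9719]
jar_wide both None
t 18.08 tcp [ 0.5203 -0.05    0.2029] phi 90.12 grip 0.0852 0.0 F [ 0.4  0.  -0.3] j [-0.23  0.27  0.28  1.89 -0.09  1.    1.66]
shift [ 0.92  -1.829  0.662] turn 0.0007
```

Emit:
apply_moves:
  rows:
    - [0.15,-0.3,0,0,0,0]
    - [0.3,-0.6,0,0,0,0]
    - [0.46,-0.915,0,0,0,0]

```text
clock: 18.33
tcp_pos: [0.4837, -0.1236, 0.2032]
tcp_rot: [-0.002, 1.0, 0.0, -0.001]
wrist_force: [1.2, 0.2, -0.3]
grip_width: 0.0854
grip_force: 0.0
```

Emit:
apply_moves:
  rows:
    - [0.15,-0.3,0,0,0,0]
    - [0.3,-0.6,0,0,0,0]
    - [0.46,-0.915,0.3,0,0,0]
    - [0.46,-0.915,0.6,0,0,0]
    - [0.46,-0.915,0.6,0,0,0]
    - [0.46,-0.915,0.6,0,0,0]
    - [0.46,-0.915,0.6,0,0,0]

```text
clock: 18.92
tcp_pos: [0.4485, -0.196, 0.1568]
tcp_rot: [-0.002, 1.0, 0.0, -0.0]
wrist_force: [0.5, -0.4, 1.1]
grip_width: 0.0855
grip_force: 0.0
```

```bash
python3 -c "
from fit import *
go(.4465,-.1965,.042,90)"
```

```text
t 18.92 tcp [ 0.4485 -0.196   0.1568] phi 90.18 grip 0.0855 0.0 F [ 0.5 -0.4  1.1] j [ 0.01  0.27  0.36  2.02 -0.13  0.87  2.02]
shift [ 0.025 -0.006  1.435] turn 0.001
```

Emit:
apply_moves:
  rows:
    - [0.02,0,0.2,0,0,0]
    - [0.02,0,0.4,0,0,0]
    - [0.02,0,0.6,0,0,0]
    - [0.02,0,0.8,0,0,0]

```text
clock: 19.25
tcp_pos: [0.448, -0.1958, 0.0931]
tcp_rot: [-0.002, 1.0, -0.0, 0.001]
wrist_force: [0.4, -0.0, 0.4]
grip_width: 0.0852
grip_force: 0.0
```

Emit:
apply_moves:
  rows:
    - [0,0,0.2,0,0,0]
    - [0,0,0.4,0,0,0]
    - [0,0,0.6,0,0,0]
    - [0,0,0.63,0,0,0]
    - [0,0,0.63,0,0,0]
    - [0,0,0.63,0,0,0]

```text
clock: 19.75
tcp_pos: [0.4473, -0.1964, 0.0431]
tcp_rot: [-0.001, 1.0, -0.0, 0.001]
wrist_force: [0.1, -0.4, 0.2]
grip_width: 0.0853
grip_force: 0.0
```

Emit:
apply_moves:
  rows:
    - [0,0,0,0,0,0]
    - [0,0,0,0,0,0]
    - [0,0,0,0,0,0]
    - [0,0,0,0,0,0]
    - [0,0,0,0,0,0]
    - [0,0,0,0,0,0]
    - [0,0,0,0,0,0]
    - [0,0,0,0,0,0]
  claw: -1

```text
clock: 20.42
tcp_pos: [0.4469, -0.1967, 0.0431]
tcp_rot: [-0.001, 1.0, 0.0, 0.001]
wrist_force: [-0.4, 1.7, 8.0]
grip_width: 0.0482
grip_force: 60.7
```

Emit:
apply_moves:
  rows:
    - [0,0,-0.2,0,0,0]
    - [0,0,-0.4,0,0,0]
    - [0,0,-0.6,0,0,0]
    - [0,0,-0.8,0,0,0]
    - [0,0,-1,0,0,0]

```text
clock: 20.83
tcp_pos: [0.4459, -0.1966, 0.1229]
tcp_rot: [-0.001, 1.0, 0.0, -0.0]
wrist_force: [0.6, -0.3, -1.7]
grip_width: 0.0482
grip_force: 62.4
```

Emit:
apply_moves:
  rows:
    - [0,0,-0.2,0,0,0]
    - [0,0,-0.4,0,0,0]
    - [0,0,-0.6,0,0,0]
    - [0,0,-0.8,0,0,0]
    - [0,0,-1,0,0,0]
    - [0,0,-1,0,0,0]
    - [0,0,-1,0,0,0]

```text
clock: 21.42
tcp_pos: [0.4465, -0.1967, 0.2025]
tcp_rot: [-0.001, 1.0, -0.0, 0.001]
wrist_force: [0.0, 0.5, -2.2]
grip_width: 0.048
grip_force: 62.6
```

```bash
python3 -c "
from fit import *
go(.6358,-.0393,.2,90)"
```

```text
t 21.42 tcp [ 0.4465 -0.1967  0.2025] phi 90.13 grip 0.048 62.6 F [ 0.   0.5 -2.2] j [-0.01  0.21  0.38  1.98 -0.09  0.97  1.99]
shift [-2.37   1.962  0.032] turn 0.0007
```

Emit:
apply_moves:
  rows:
    - [-0.2,0.16,0,0,0,0]
    - [-0.4,0.33,0,0,0,0]
    - [-0.6,0.49,0,0,0,0]
    - [-0.79,0.654,0,0,0,0]

```text
clock: 21.75
tcp_pos: [0.5093, -0.1434, 0.2006]
tcp_rot: [-0.001, 1.0, 0.0, -0.001]
wrist_force: [0.3, -0.3, -1.7]
grip_width: 0.0483
grip_force: 62.5
```

Emit:
apply_moves:
  rows:
    - [-0.2,0.16,0,0,0,0]
    - [-0.4,0.33,0,0,0,0]
    - [-0.6,0.49,0,0,0,0]
    - [-0.79,0.654,0,0,0,0]

```text
clock: 22.08
tcp_pos: [0.5724, -0.0909, 0.2003]
tcp_rot: [-0.001, 1.0, 0.0, -0.001]
wrist_force: [0.1, 0.2, -1.8]
grip_width: 0.0487
grip_force: 62.5
```

Emit:
apply_moves:
  rows:
    - [-0.2,0.16,0,0,0,0]
    - [-0.4,0.33,0,0,0,0]
    - [-0.6,0.49,0,0,0,0]
    - [-0.79,0.654,0,0,0,0]
    - [-0.79,0.654,0,0,0,0]
    - [-0.79,0.654,0,0,0,0]
    - [-0.79,0.654,0,0,0,0]
    - [-0.79,0.654,0,0,0,0]

```text
clock: 22.75
tcp_pos: [0.6346, -0.0404, 0.2014]
tcp_rot: [-0.0, 1.0, -0.0, -0.001]
wrist_force: [0.7, -0.2, -1.7]
grip_width: 0.0482
grip_force: 62.5
```

```bash
python3 -c "
from fit import *
go(.6358,-.0393,.06,90)
cap('scene','hold.png')
b=cv2.imread('pics/hold.png');cv2.imwrite('pics/holdc.png',cv2.resize(b[60:280,150:420],None,fx=2.5,fy=2.5))
f=fit([cap('scene')],'jar_slim',(.6358,-.0393),.16);print(f)
multi('jar_slim',(.4475,-.1967))"
```

```text
t 22.75 tcp [ 0.6346 -0.0404  0.2014] phi 90.04 grip 0.0482 62.5 F [ 0.7 -0.2 -1.7] j [-0.23  0.46  0.3   1.62 -0.15  1.08  1.69]
shift [-0.015  0.014  1.767] turn 0.0002
[ 0.65765921 -0.04263783 -0.34104686  0.68780673]
jar_slim top None
jar_slim scene None
jar_slim both None
```

View pics/holdc.png

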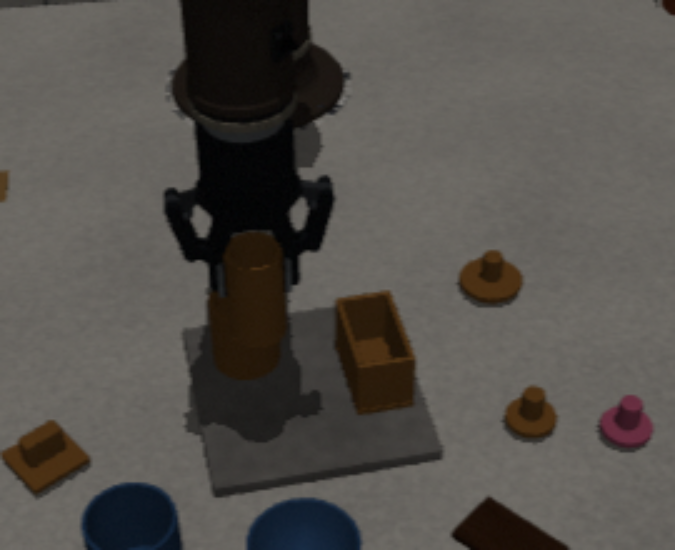

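Emit:
apply_moves:
  rows:
    - [-0.01,0.01,0.2,0,0,0]
    - [-0.01,0.01,0.4,0,0,0]
    - [-0.01,0.01,0.6,0,0,0]
    - [-0.01,0.01,0.8,0,0,0]
    - [-0.01,0.01,0.9,0,0,0]

```text
clock: 23.37
tcp_pos: [0.6353, -0.0386, 0.1283]
tcp_rot: [-0.001, 1.0, 0.0, -0.001]
wrist_force: [-0.7, -0.3, -2.1]
grip_width: 0.0482
grip_force: 62.5
```

Emit:
apply_moves:
  rows:
    - [0,0,0.2,0,0,0]
    - [0,0,0.4,0,0,0]
    - [0,0,0.6,0,0,0]
    - [0,0,0.75,0,0,0]
    - [0,0,0.8,0,0,0]
    - [0,0,0.83,0,0,0]
    - [0,0,0.83,0,0,0]
    - [0,0,0.83,0,0,0]

```text
clock: 24.03
tcp_pos: [0.637, -0.0386, 0.0645]
tcp_rot: [-0.001, 1.0, 0.0, 0.001]
wrist_force: [0.6, 0.4, -2.1]
grip_width: 0.0482
grip_force: 62.5
```

```bash
python3 -c "
from fit import *
go(.6358,-.0393,.059,90)"
```

```text
t 24.03 tcp [ 0.637  -0.0386  0.0645] phi 90.11 grip 0.0482 62.5 F [ 0.6  0.4 -2.1] j [-0.2   0.62  0.26  1.73 -0.2   0.82  1.73]
shift [ 0.015 -0.009  0.069] turn 0.0006
```

Emit:
apply_moves:
  rows:
    - [0,0,0.02,0,0,0]
    - [0,0,0.04,0,0,0]
    - [0,0,0.055,0,0,0]
    - [0,0,0.065,0,0,0]
    - [0,0,0.065,0,0,0]
    - [0,0,0.065,0,0,0]

```text
clock: 24.53
tcp_pos: [0.6367, -0.0384, 0.0592]
tcp_rot: [-0.001, 1.0, 0.0, 0.0]
wrist_force: [-2.8, 1.1, 5.0]
grip_width: 0.0485
grip_force: 62.7
```

Emit:
apply_moves:
  rows:
    - [0,0,0,0,0,0]
    - [0,0,0,0,0,0]
    - [0,0,0,0,0,0]
    - [0,0,0,0,0,0]
  claw: 0.5

```text
clock: 24.87
tcp_pos: [0.6364, -0.0385, 0.0583]
tcp_rot: [-0.001, 1.0, -0.0, -0.0]
wrist_force: [0.4, 0.2, 0.3]
grip_width: 0.0643
grip_force: 0.0
```

Emit:
apply_moves:
  rows:
    - [0,0,-0.2,0,0,0]
    - [0,0,-0.4,0,0,0]
    - [0,0,-0.7,0,0,0]
    - [0,0,-1,0,0,0]

```text
clock: 25.2
tcp_pos: [0.6358, -0.0385, 0.1387]
tcp_rot: [-0.001, 1.0, -0.0, -0.001]
wrist_force: [0.4, 0.8, 0.8]
grip_width: 0.0638
grip_force: 0.0
```

Emit:
apply_moves:
  rows:
    - [0,0.1,-0.4,0,0,0]
    - [0,0.4,-0.8,0,0,0]
    - [0,0.7,-0.9,0,0,0]
    - [0,1,-0.9,0,0,0]

```text
clock: 25.53
tcp_pos: [0.638, 0.042, 0.2144]
tcp_rot: [-0.0, 1.0, 0.001, 0.003]
wrist_force: [0.7, 0.3, -0.2]
grip_width: 0.0644
grip_force: 0.0
```

Emit:
apply_moves:
  rows:
    - [0,0.4,0,0,0,0]
    - [0,0.8,0,0,0,0]
    - [0,1,0,0,0,0]
    - [0,1,0,0,0,0]
    - [0,1,0,0,0,0]
    - [0,1,0,0,0,0]

```text
clock: 26.03
tcp_pos: [0.6361, 0.1202, 0.2104]
tcp_rot: [-0.001, 1.0, -0.001, -0.0]
wrist_force: [0.5, -1.4, -0.7]
grip_width: 0.0643
grip_force: 0.0
```

```bash
python3 -c "
from fit import *
multi('jar_slim',(.636,-.039),.016,'placed.png')
multi('jar_wide',(.5214,-.0504),.016)
multi('jar_oblong',(.5645,.0744),.016)
multi('lid_slim',(.6364,.2169))
multi('lid_wide',(.434,.2196))
multi('lid_oblong',(.5048,.4533))
go(.637,.217,.15,90)"
```

```text
jar_slim top [ 0.6392 -0.037   0.0768  0.893 ]
jar_slim scene [ 0.6352 -0.0384  0.0686  0.824 ]
jar_slim both [ 0.6382 -0.0377  0.0729  0.8419]
jar_wide top [ 0.5243 -0.0491  0.025   0.9516]
jar_wide scene [ 0.5239 -0.0504  0.1362  0.7318]
jar_wide both [ 0.5244 -0.0497  0.0267  0.8387]
jar_oblong top [0.5658 0.0747 0.0997 0.9574]
jar_oblong scene [0.5642 0.0729 0.0975 0.974 ]
jar_oblong both [0.5652 0.0737 0.0981 0.9521]
lid_slim top None
lid_slim scene [0.6357 0.2165 0.1752 0.9407]
lid_slim both None
lid_wide top None
lid_wide scene [0.4333 0.2187 0.0727 0.8902]
lid_wide both None
lid_oblong top [ 0.506   0.4545 -0.4792  0.9373]
lid_oblong scene [0.5038 0.4526 2.6698 0.9514]
lid_oblong both [ 0.5046  0.4532 -0.472   0.9297]
t 26.63 tcp [0.6361 0.1214 0.2105] phi 90.11 grip 0.064 0.0 F [ 0.2  1.3 -0.4] j [-0.45  0.47  0.27  1.58 -0.14  1.11  1.42]
shift [-0.014  1.195  0.756] turn 0.0006
```

View pics/s_placed.png

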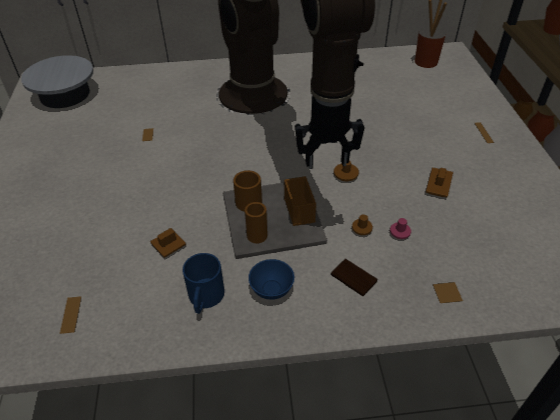

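All three jars now stand apart on the shelf: wide (247,190), slim (256,222) and oblong (300,200). Next are the lids, starting with the ochre slim lid at (362,225).

Emit:
apply_moves:
  rows:
    - [0,0.3,0,0,0,0]
    - [0,0.6,0.1,0,0,0]
    - [0,0.8,0.3,0,0,0]
    - [0,0.8,0.5,0,0,0]
  claw: 0.06

```text
clock: 26.97
tcp_pos: [0.6356, 0.1913, 0.1704]
tcp_rot: [-0.004, 1.0, 0.002, 0.0]
wrist_force: [-0.3, 0.6, -0.5]
grip_width: 0.045
grip_force: 0.0
```

Emit:
apply_moves:
  rows:
    - [-0.004,0.2,0.2,0,0,0]
    - [-0.004,0.396,0.4,0,0,0]
    - [-0.004,0.396,0.6,0,0,0]
    - [-0.004,0.396,0.6,0,0,0]
    - [-0.004,0.396,0.6,0,0,0]
    - [-0.004,0.396,0.6,0,0,0]
    - [-0.004,0.396,0.6,0,0,0]

```text
clock: 27.55
tcp_pos: [0.6371, 0.2169, 0.1237]
tcp_rot: [-0.001, 1.0, 0.0, 0.001]
wrist_force: [0.3, 0.5, 0.4]
grip_width: 0.0452
grip_force: 0.0
```

```bash
python3 -c "
from fit import *
go(.6364,.2171,.021,90)
multi('lid_slim',(.6364,.2169))"
```

```text
t 27.55 tcp [0.6371 0.2169 0.1237] phi 90.07 grip 0.0452 0.0 F [0.3 0.5 0.4] j [-0.56  0.59  0.23  1.59 -0.16  0.97  1.3 ]
shift [0.009 0.003 1.284] turn 0.0004
lid_slim top [0.6354 0.2179 0.1777 0.5643]
lid_slim scene [0.6359 0.2165 0.1187 0.9385]
lid_slim both [0.6356 0.2168 0.1047 0.7491]
```

Emit:
apply_moves:
  rows:
    - [0.005,0,0.2,0,0,0]
    - [0.005,0,0.4,0,0,0]
    - [0.005,0,0.6,0,0,0]
    - [0.005,0,0.7,0,0,0]

```text
clock: 27.98
tcp_pos: [0.6352, 0.2168, 0.0654]
tcp_rot: [-0.001, 1.0, -0.0, -0.001]
wrist_force: [-0.2, -0.4, -0.1]
grip_width: 0.0453
grip_force: 0.0
```

Emit:
apply_moves:
  rows:
    - [0,0,0.2,0,0,0]
    - [0,0,0.4,0,0,0]
    - [0,0,0.5,0,0,0]
    - [0,0,0.57,0,0,0]
    - [0,0,0.57,0,0,0]
    - [0,0,0.57,0,0,0]

```text
clock: 28.48
tcp_pos: [0.6362, 0.2172, 0.0215]
tcp_rot: [-0.001, 1.0, 0.0, 0.0]
wrist_force: [0.0, 0.0, -0.3]
grip_width: 0.0453
grip_force: 0.0
```

Emit:
apply_moves:
  rows:
    - [0,0,0,0,0,0]
    - [0,0,0,0,0,0]
    - [0,0,0,0,0,0]
    - [0,0,0,0,0,0]
    - [0,0,0,0,0,0]
    - [0,0,0,0,0,0]
    - [0,0,0,0,0,0]
  claw: -1

```text
clock: 29.07
tcp_pos: [0.6365, 0.2174, 0.0221]
tcp_rot: [-0.001, 1.0, 0.0, 0.001]
wrist_force: [-0.4, -0.2, 5.6]
grip_width: 0.0203
grip_force: 58.8
```

Emit:
apply_moves:
  rows:
    - [0,0,-0.2,0,0,0]
    - [0,0,-0.4,0,0,0]
    - [0,0,-0.6,0,0,0]
    - [0,0,-0.8,0,0,0]
    - [0,0,-1,0,0,0]

```text
clock: 29.48
tcp_pos: [0.6355, 0.2171, 0.1015]
tcp_rot: [-0.001, 1.0, -0.0, -0.0]
wrist_force: [-0.2, 0.2, -1.4]
grip_width: 0.0203
grip_force: 58.7
```

Emit:
apply_moves:
  rows:
    - [0,0,-0.2,0,0,0]
    - [0,0,-0.4,0,0,0]
    - [0,0,-0.6,0,0,0]
    - [0,0,-0.8,0,0,0]
    - [0,0,-1,0,0,0]
    - [0,0,-1,0,0,0]
    - [0,0,-1,0,0,0]

```text
clock: 30.07
tcp_pos: [0.6361, 0.2173, 0.1816]
tcp_rot: [-0.001, 1.0, 0.0, 0.001]
wrist_force: [-0.5, 0.1, -1.5]
grip_width: 0.0199
grip_force: 58.7
```

```bash
python3 -c "
from fit import *
go(.6366,-.0385,.2,90)"
```

```text
t 30.07 tcp [0.6361 0.2173 0.1816] phi 90.12 grip 0.0199 58.7 F [-0.5  0.1 -1.5] j [-0.57  0.54  0.25  1.54 -0.14  1.08  1.29]
shift [ 0.    -3.198 -0.23 ] turn 0.0007
```

Emit:
apply_moves:
  rows:
    - [0,-0.2,0,0,0,0]
    - [0,-0.4,0,0,0,0]
    - [0,-0.6,0,0,0,0]
    - [0,-0.8,0,0,0,0]

```text
clock: 30.4
tcp_pos: [0.6355, 0.1501, 0.1801]
tcp_rot: [-0.0, 1.0, -0.001, -0.001]
wrist_force: [-0.2, -0.2, -0.1]
grip_width: 0.0199
grip_force: 58.7
```

Emit:
apply_moves:
  rows:
    - [0,-0.2,0,0,0,0]
    - [0,-0.4,0,0,0,0]
    - [0,-0.6,0,0,0,0]
    - [0,-0.8,0,0,0,0]

```text
clock: 30.73
tcp_pos: [0.636, 0.0869, 0.1809]
tcp_rot: [-0.001, 1.0, -0.0, 0.0]
wrist_force: [0.1, 0.8, 0.1]
grip_width: 0.0199
grip_force: 58.7
```

Emit:
apply_moves:
  rows:
    - [0,-0.2,0,0,0,0]
    - [0,-0.4,0,0,0,0]
    - [0,-0.6,0,0,0,0]
    - [0,-0.8,0,0,0,0]

```text
clock: 31.07
tcp_pos: [0.6359, 0.023, 0.1809]
tcp_rot: [-0.001, 1.0, -0.0, -0.0]
wrist_force: [0.4, -0.4, -0.6]
grip_width: 0.0198
grip_force: 58.7
```

Emit:
apply_moves:
  rows:
    - [0,-0.2,0,0,0,0]
    - [0,-0.4,0,0,0,0]
    - [0,-0.6,0,0,0,0]
    - [0,-0.798,0,0,0,0]
    - [0,-0.798,0.15,0,0,0]
    - [0,-0.798,0.3,0,0,0]
    - [0,-0.798,0.45,0,0,0]
    - [0,-0.798,0.5,0,0,0]

```text
clock: 31.73
tcp_pos: [0.6347, -0.0373, 0.1377]
tcp_rot: [-0.002, 1.0, 0.0, -0.002]
wrist_force: [-0.2, 1.3, -1.2]
grip_width: 0.0198
grip_force: 58.7
```

Emit:
apply_moves:
  rows:
    - [0,0,0,0,0,0]
    - [0,0,0,0,0,0]
    - [0,0,0,0,0,0]
    - [0,0,0,0,0,0]

```text
clock: 32.07
tcp_pos: [0.6367, -0.0383, 0.1415]
tcp_rot: [-0.001, 1.0, 0.0, 0.001]
wrist_force: [-0.4, 0.0, -0.1]
grip_width: 0.0201
grip_force: 58.7
```

```bash
python3 -c "
from fit import *
go(.6366,-.0385,.12,90)
cap('scene','ls.png')
b=cv2.imread('pics/ls.png');cv2.imwrite('pics/lsc.png',cv2.resize(b[150:260,200:340],None,fx=5,fy=5,interpolation=2))"
```

```text
t 32.07 tcp [ 0.6367 -0.0383  0.1415] phi 90.15 grip 0.0201 58.7 F [-0.4  0.  -0.1] j [-0.21  0.52  0.28  1.67 -0.17  0.97  1.7 ]
shift [ 0.002 -0.003  0.268] turn 0.0008
```

View pics/lsc.png

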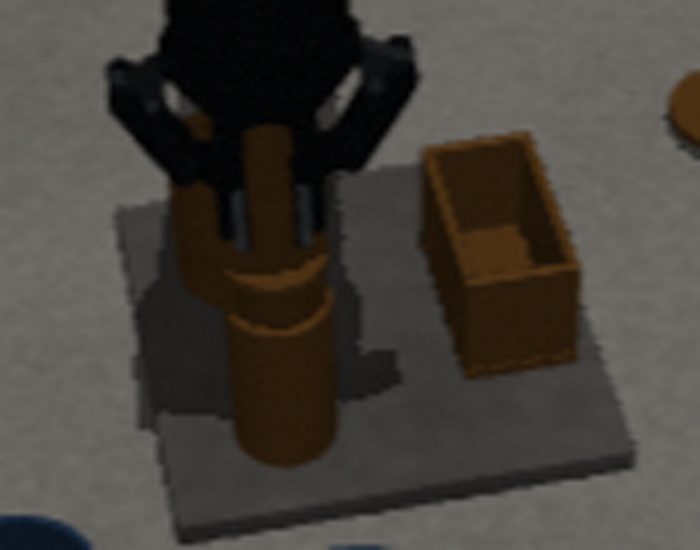

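```bash
python3 -c "
from fit import *
p=cap('scene')
for z in(.016,.106,.1195,.1355,.1655): print(z,(pix(p,[.6367,-.0383,z])-[200,150])*5)
M['x']=M['lid_slim']
s=sil(p,'lid_slim',.6367,-.0383,0,.1195,(200,150,140))+sil(p,'jar_slim',.6366,-.0385,0,.016,(200,150,140))
c=p['color'][150:260,200:340].copy().astype(float)
e=cv2.morphologyEx((s[:110]>.5).astype(np.uint8),cv2.MORPH_GRADIENT,np.ones((2,2)))
c[e>0]=[0,255,0]
cv2.imwrite('pics/ov.png',cv2.resize(c[...,::-1].astype(np.uint8),None,fx=5,fy=5,interpolation=0))"
```

```text
0.016 [284.04055083 426.42197386]
0.106 [275.29146652 293.23366194]
0.1195 [273.89558402 271.98398283]
0.1355 [272.21089751 246.33780731]
0.1655 [268.96016391 196.8515176 ]
```

View pics/ov.png

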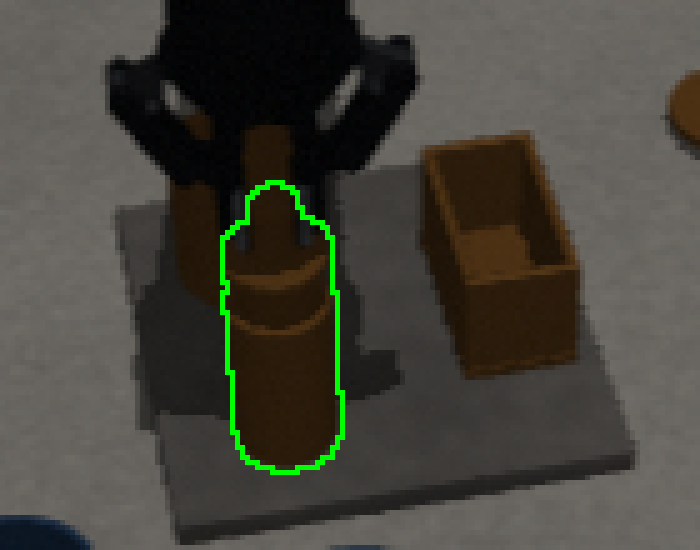

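The overlay fits the jar and lid outlines; the brown strip above the lid is the wide jar behind. Seating it.

Emit:
apply_moves:
  rows:
    - [0,0,0.06,0,0,0]
    - [0,0,0.12,0,0,0]
    - [0,0,0.17,0,0,0]
    - [0,0,0.2,0,0,0]
    - [0,0,0.23,0,0,0]
    - [0,0,0.25,0,0,0]
    - [0,0,0.25,0,0,0]
    - [0,0,0.25,0,0,0]

```text
clock: 32.83
tcp_pos: [0.6363, -0.0387, 0.1208]
tcp_rot: [-0.001, 1.0, 0.0, -0.0]
wrist_force: [0.0, 0.0, -0.2]
grip_width: 0.0205
grip_force: 58.7
```

Emit:
apply_moves:
  rows:
    - [0,0,0.01,0,0,0]
    - [0,0,0.01,0,0,0]
    - [0,0,0.01,0,0,0]
    - [0,0,0.01,0,0,0]
    - [0,0,0.01,0,0,0]
  claw: 0

```text
clock: 33.25
tcp_pos: [0.6364, -0.0387, 0.1202]
tcp_rot: [-0.001, 1.0, 0.0, 0.0]
wrist_force: [-1.0, 0.3, -0.7]
grip_width: 0.0428
grip_force: 0.0
```

Emit:
apply_moves:
  rows:
    - [0,0,-0.2,0,0,0]
    - [0,0,-0.4,0,0,0]
    - [0,0,-0.7,0,0,0]
    - [0,0,-1,0,0,0]

```text
clock: 33.58
tcp_pos: [0.6358, -0.0387, 0.2005]
tcp_rot: [-0.001, 1.0, -0.0, -0.001]
wrist_force: [1.1, 1.3, -0.1]
grip_width: 0.0427
grip_force: 0.0
```

Emit:
apply_moves:
  rows:
    - [0.3,0.3,0,0,0,0]
    - [0.6,0.6,0,0,0,0]
    - [0.8,0.9,0,0,0,0]
    - [0.8,0.9,0,0,0,0]

```text
clock: 33.92
tcp_pos: [0.5692, 0.039, 0.2002]
tcp_rot: [-0.004, 1.0, 0.002, -0.001]
wrist_force: [-0.3, 1.1, 0.9]
grip_width: 0.0425
grip_force: 0.0
```

Emit:
apply_moves:
  rows:
    - [0.3,0.3,0,0,0,0]
    - [0.6,0.6,0,0,0,0]
    - [0.8,0.9,0,0,0,0]
    - [0.8,0.9,0,0,0,0]
    - [0.8,0.9,0,0,0,0]

```text
clock: 34.33
tcp_pos: [0.5075, 0.1067, 0.2005]
tcp_rot: [-0.003, 1.0, 0.0, 0.0]
wrist_force: [0.2, -1.3, 0.9]
grip_width: 0.0428
grip_force: 0.0
```

```bash
python3 -c "
from fit import *
go(.434,.2195,.15,90)
multi('lid_wide',(.434,.2195))
multi('lid_slim',(.6366,-.0385),.098,'l1.png')
multi('lid_oblong',(.5048,.4533))
b=cv2.imread('pics/s_l1.png');cv2.imwrite('pics/l1c.png',cv2.resize(b[150:260,200:340],None,fx=5,fy=5,interpolation=2))"
```

```text
t 34.33 tcp [0.5075 0.1067 0.2005] phi 90.32 grip 0.0428 0.0 F [ 0.2 -1.3  0.9] j [-0.5   0.26  0.25  1.9  -0.08  0.99  1.35]
shift [0.911 1.415 0.631] turn 0.0018
lid_wide top None
lid_wide scene [0.4328 0.219  0.0701 0.9485]
lid_wide both None
lid_slim top [ 0.6357 -0.0366  0.1782  0.9323]
lid_slim scene [ 0.6636 -0.0392 -0.2487  0.2567]
lid_slim both [ 0.6358 -0.0369  0.0844  0.5887]
lid_oblong top [ 0.5058  0.4548 -0.4799  0.9373]
lid_oblong scene [0.5042 0.4525 2.6695 0.9544]
lid_oblong both [ 0.5047  0.4532 -0.4771  0.9316]
```

View pics/l1c.png

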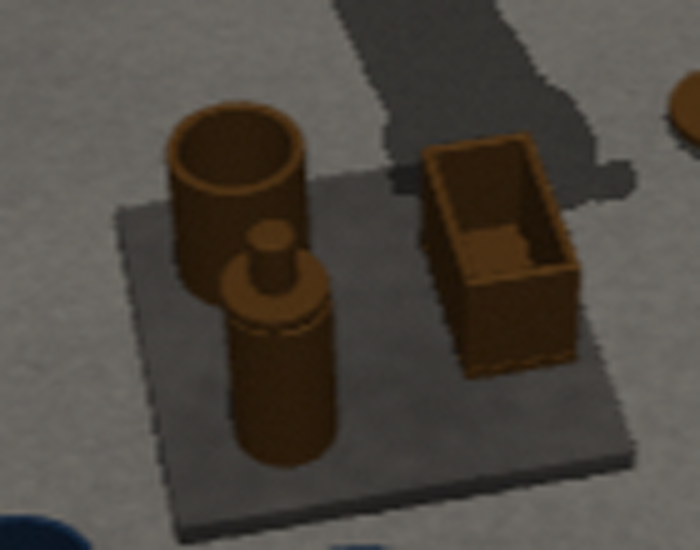

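The slim lid sits level on its jar (crop 275,290). Now the wide lid.

Emit:
apply_moves:
  rows:
    - [0.2,0.3,0,0,0,0]
    - [0.4,0.6,0,0,0,0]
    - [0.6,0.9,0.2,0,0,0]

```text
clock: 34.88
tcp_pos: [0.4615, 0.1774, 0.1861]
tcp_rot: [0.001, 1.0, 0.001, 0.002]
wrist_force: [0.5, 1.4, 0.1]
grip_width: 0.0425
grip_force: 0.0
```

Emit:
apply_moves:
  rows:
    - [0.2,0.3,0.2,0,0,0]
    - [0.322,0.509,0.5,0,0,0]
    - [0.322,0.509,0.8,0,0,0]
    - [0.322,0.509,0.8,0,0,0]
    - [0.322,0.509,0.8,0,0,0]
    - [0.322,0.509,0.8,0,0,0]
    - [0.322,0.509,0.8,0,0,0]

```text
clock: 35.47
tcp_pos: [0.4355, 0.2172, 0.1214]
tcp_rot: [-0.0, 1.0, 0.0, 0.001]
wrist_force: [0.7, -0.1, 0.3]
grip_width: 0.0427
grip_force: 0.0
```

```bash
python3 -c "
from fit import *
go(.4338,.2195,.022,90)"
```

```text
t 35.47 tcp [0.4355 0.2172 0.1214] phi 90.0 grip 0.0427 0.0 F [ 0.7 -0.1  0.3] j [-0.7   0.31  0.16  2.05 -0.07  0.78  1.08]
shift [0.021 0.029 1.243] turn 0.0
```

Emit:
apply_moves:
  rows:
    - [0.01,0.025,0.2,0,0,0]
    - [0.01,0.025,0.4,0,0,0]
    - [0.01,0.025,0.6,0,0,0]
    - [0.01,0.025,0.7,0,0,0]
    - [0.01,0.025,0.7,0,0,0]
    - [0.01,0.025,0.7,0,0,0]

```text
clock: 35.97
tcp_pos: [0.4338, 0.2194, 0.0647]
tcp_rot: [-0.001, 1.0, 0.0, 0.0]
wrist_force: [0.1, -0.3, 0.2]
grip_width: 0.0429
grip_force: 0.0
```

```bash
python3 -c "
from fit import *
go(.4338,.2195,.022,90)
multi('lid_wide',(.434,.2195))"
```

```text
t 35.97 tcp [0.4338 0.2194 0.0647] phi 90.07 grip 0.0429 0.0 F [ 0.1 -0.3  0.2] j [-0.68  0.4   0.14  2.1  -0.09  0.65  1.09]
shift [-0.001  0.001  0.534] turn 0.0004
lid_wide top [0.4647 0.2096 0.0313 0.2128]
lid_wide scene [0.4331 0.2187 0.0129 0.9457]
lid_wide both [0.4333 0.2188 0.0654 0.5762]
```

Emit:
apply_moves:
  rows:
    - [0,0,0.2,0,0,0]
    - [0,0,0.4,0,0,0]
    - [0,0,0.5,0,0,0]
    - [0,0,0.53,0,0,0]
    - [0,0,0.53,0,0,0]
    - [0,0,0.53,0,0,0]

```text
clock: 36.57
tcp_pos: [0.4336, 0.2198, 0.0223]
tcp_rot: [-0.001, 1.0, 0.0, 0.0]
wrist_force: [-0.3, -0.6, 0.0]
grip_width: 0.0425
grip_force: 0.0
```

Emit:
apply_moves:
  rows:
    - [0,0,0,0,0,0]
    - [0,0,0,0,0,0]
    - [0,0,0,0,0,0]
    - [0,0,0,0,0,0]
    - [0,0,0,0,0,0]
    - [0,0,0,0,0,0]
    - [0,0,0,0,0,0]
  claw: -1

```text
clock: 37.15
tcp_pos: [0.4337, 0.22, 0.0226]
tcp_rot: [-0.001, 1.0, 0.0, 0.001]
wrist_force: [-0.8, -0.6, 5.5]
grip_width: 0.0198
grip_force: 58.4
```

Emit:
apply_moves:
  rows:
    - [0,0,-0.2,0,0,0]
    - [0,0,-0.4,0,0,0]
    - [0,0,-0.6,0,0,0]
    - [0,0,-0.8,0,0,0]
    - [0,0,-1,0,0,0]

```text
clock: 37.57
tcp_pos: [0.4331, 0.2196, 0.1028]
tcp_rot: [-0.001, 1.0, 0.0, 0.0]
wrist_force: [0.9, 0.6, -1.2]
grip_width: 0.0199
grip_force: 58.7
```

Emit:
apply_moves:
  rows:
    - [0,0,-0.2,0,0,0]
    - [0,0,-0.4,0,0,0]
    - [0,0,-0.6,0,0,0]
    - [0,0,-0.8,0,0,0]
    - [0,0,-1,0,0,0]
    - [0,0,-1,0,0,0]
    - [0,0,-1,0,0,0]

```text
clock: 38.15
tcp_pos: [0.4336, 0.2199, 0.1825]
tcp_rot: [-0.001, 1.0, 0.001, 0.001]
wrist_force: [-0.7, -0.3, -1.4]
grip_width: 0.0202
grip_force: 58.7
```

```bash
python3 -c "
from fit import *
go(.5222,-.0501,.18,90)"
```

```text
t 38.15 tcp [0.4336 0.2199 0.1825] phi 90.12 grip 0.0202 58.7 F [-0.7 -0.3 -1.4] j [-0.72  0.23  0.17  1.99 -0.05  0.92  1.05]
shift [-1.101 -3.377  0.031] turn 0.0007
```

Emit:
apply_moves:
  rows:
    - [-0.07,-0.21,0,0,0,0]
    - [-0.14,-0.42,0,0,0,0]
    - [-0.21,-0.63,0,0,0,0]
    - [-0.275,-0.844,0,0,0,0]

```text
clock: 38.48
tcp_pos: [0.4548, 0.1513, 0.1806]
tcp_rot: [-0.001, 1.0, -0.0, -0.001]
wrist_force: [0.4, -0.2, -1.2]
grip_width: 0.0202
grip_force: 58.7
```

Emit:
apply_moves:
  rows:
    - [-0.07,-0.21,0,0,0,0]
    - [-0.14,-0.42,0,0,0,0]
    - [-0.21,-0.63,0,0,0,0]
    - [-0.275,-0.844,0,0,0,0]

```text
clock: 38.82
tcp_pos: [0.477, 0.0837, 0.1806]
tcp_rot: [-0.001, 1.0, -0.0, -0.001]
wrist_force: [1.1, 0.0, -0.4]
grip_width: 0.0198
grip_force: 58.7
```

Emit:
apply_moves:
  rows:
    - [-0.07,-0.21,0,0,0,0]
    - [-0.14,-0.42,0,0,0,0]
    - [-0.21,-0.63,0,0,0,0]
    - [-0.275,-0.844,0,0,0,0]

```text
clock: 39.15
tcp_pos: [0.4991, 0.0164, 0.1805]
tcp_rot: [-0.001, 1.0, -0.0, -0.001]
wrist_force: [-0.6, -0.3, -1.6]
grip_width: 0.0199
grip_force: 58.7
```

Emit:
apply_moves:
  rows:
    - [-0.07,-0.21,0,0,0,0]
    - [-0.14,-0.42,0,0,0,0]
    - [-0.21,-0.63,0,0,0,0]
    - [-0.275,-0.844,0,0,0,0]
    - [-0.275,-0.844,0.2,0,0,0]
    - [-0.275,-0.844,0.4,0,0,0]
    - [-0.275,-0.844,0.6,0,0,0]
    - [-0.275,-0.844,0.65,0,0,0]

```text
clock: 39.82
tcp_pos: [0.5196, -0.0503, 0.1264]
tcp_rot: [-0.001, 1.0, -0.0, -0.003]
wrist_force: [-1.4, 1.1, -1.4]
grip_width: 0.0204
grip_force: 58.8
```

Emit:
apply_moves:
  rows:
    - [0,0,0,0,0,0]
    - [0,0,0,0,0,0]
    - [0,0,0,0,0,0]
    - [0,0,0,0,0,0]

```text
clock: 40.15
tcp_pos: [0.5223, -0.0502, 0.1305]
tcp_rot: [-0.001, 1.0, 0.0, 0.001]
wrist_force: [-0.0, -0.2, -0.8]
grip_width: 0.0201
grip_force: 58.8
```

```bash
python3 -c "
from fit import *
go(.5222,-.0501,.1106,90)"
```

```text
t 40.15 tcp [ 0.5223 -0.0502  0.1305] phi 90.13 grip 0.0201 58.8 F [-0.  -0.2 -0.8] j [-0.25  0.36  0.32  1.97 -0.15  0.83  1.72]
shift [0.001 0.001 0.249] turn 0.0007
```

Emit:
apply_moves:
  rows:
    - [0,0,0.06,0,0,0]
    - [0,0,0.11,0,0,0]
    - [0,0,0.15,0,0,0]
    - [0,0,0.19,0,0,0]
    - [0,0,0.22,0,0,0]
    - [0,0,0.24,0,0,0]
    - [0,0,0.24,0,0,0]
    - [0,0,0.24,0,0,0]

```text
clock: 40.82
tcp_pos: [0.5217, -0.0503, 0.1107]
tcp_rot: [-0.001, 1.0, 0.0, -0.0]
wrist_force: [-2.2, 0.5, 3.4]
grip_width: 0.0201
grip_force: 59.3
```

Emit:
apply_moves:
  rows:
    - [0,0,0,0,0,0]
    - [0,0,0,0,0,0]
    - [0,0,0,0,0,0]
    - [0,0,0,0,0,0]
    - [0,0,0,0,0,0]
  claw: 0

```text
clock: 41.23
tcp_pos: [0.5218, -0.0503, 0.1104]
tcp_rot: [-0.001, 1.0, -0.0, 0.0]
wrist_force: [0.1, 0.1, 1.3]
grip_width: 0.043
grip_force: 0.0
```

Emit:
apply_moves:
  rows:
    - [0,0,-0.2,0,0,0]
    - [0,0,-0.4,0,0,0]
    - [0,0,-0.7,0,0,0]
    - [0,0,-1,0,0,0]

```text
clock: 41.57
tcp_pos: [0.5213, -0.0503, 0.1909]
tcp_rot: [-0.001, 1.0, -0.0, -0.001]
wrist_force: [0.8, -0.3, 0.4]
grip_width: 0.0428
grip_force: 0.0
```

Emit:
apply_moves:
  rows:
    - [0.03,0.33,0,0,0,0]
    - [0.04,0.67,0,0,0,0]
    - [0.04,1,0,0,0,0]

```text
clock: 41.82
tcp_pos: [0.5184, 0.0305, 0.1911]
tcp_rot: [-0.0, 1.0, 0.0, 0.001]
wrist_force: [-0.2, 0.9, -0.6]
grip_width: 0.0428
grip_force: 0.0
```

Emit:
apply_moves:
  rows:
    - [0.03,0.33,0,0,0,0]
    - [0.04,0.67,0,0,0,0]
    - [0.04,1,0,0,0,0]

```text
clock: 42.07
tcp_pos: [0.5147, 0.1111, 0.1906]
tcp_rot: [-0.001, 1.0, 0.0, 0.0]
wrist_force: [0.6, -0.8, -0.5]
grip_width: 0.0427
grip_force: 0.0
```

Emit:
apply_moves:
  rows:
    - [0.03,0.33,0,0,0,0]
    - [0.04,0.67,0,0,0,0]
    - [0.04,1,0,0,0,0]

```text
clock: 42.32
tcp_pos: [0.5113, 0.1911, 0.1905]
tcp_rot: [-0.001, 1.0, 0.0, -0.0]
wrist_force: [0.1, 0.0, -0.2]
grip_width: 0.0428
grip_force: 0.0
```

Emit:
apply_moves:
  rows:
    - [0.03,0.33,0,0,0,0]
    - [0.04,0.67,0,0,0,0]
    - [0.04,1,0,0,0,0]

```text
clock: 42.57
tcp_pos: [0.5079, 0.2712, 0.1905]
tcp_rot: [-0.001, 1.0, 0.0, -0.0]
wrist_force: [-0.2, 0.1, -0.4]
grip_width: 0.0426
grip_force: 0.0
```

Emit:
apply_moves:
  rows:
    - [0.03,0.33,0,0,0,0.035]
    - [0.04,0.67,0,0,0,0.07]
    - [0.04,1,0,0,0,0.11]
    - [0.04,1,0,0,0,0.151]
    - [0.04,1,0,0,0,0.151]
    - [0.04,1,0,0,0,0.151]
    - [0.04,1,0,0,0,0.151]

```text
clock: 43.15
tcp_pos: [0.5052, 0.3485, 0.1904]
tcp_rot: [0.233, 0.973, -0.0, 0.0]
wrist_force: [-0.0, -0.8, -0.4]
grip_width: 0.0428
grip_force: 0.0
```

```bash
python3 -c "
from fit import *
go(.5045,.4534,.1,62.7)
multi('lid_wide',(.522,-.0501),.088,'l2.png')
multi('lid_oblong',(.5048,.4533))
multi('jar_oblong',(.565,.0735),.016)
b=cv2.imread('pics/s_l2.png');cv2.imwrite('pics/l2c.png',cv2.resize(b[150:260,200:340],None,fx=5,fy=5,interpolation=2))"
```

```text
t 43.15 tcp [0.5052 0.3485 0.1904] phi 63.09 grip 0.0428 0.0 F [-0.  -0.8 -0.4] j [-0.89  0.43  0.28  1.69 -0.14  1.04  0.54]
shift [0.601 1.165 1.13 ] turn 0.0022
lid_wide top [ 0.5236 -0.0491  0.1384  0.9582]
lid_wide scene [ 0.5734 -0.0518 -0.4472  0.5474]
lid_wide both [ 0.5241 -0.0498 -0.0198  0.7333]
lid_oblong top [0.4886 0.5474 1.1395 0.003 ]
lid_oblong scene [0.5038 0.4528 2.6668 0.9511]
lid_oblong both [0.504  0.4527 2.6647 0.4761]
jar_oblong top [0.5659 0.0749 0.1036 0.9549]
jar_oblong scene [0.5642 0.073  0.0992 0.9753]
jar_oblong both [0.5652 0.0737 0.097  0.9506]
```

View pics/l2c.png

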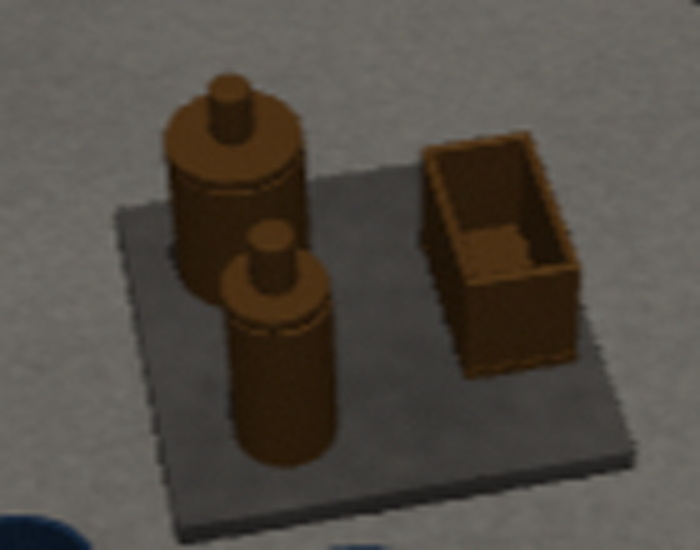

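The wide lid is seated too (crop 233,140). Now the oblong lid.

Emit:
apply_moves:
  rows:
    - [0.2,0.3,0,0,0,0]
    - [0.4,0.6,0.2,0,0,0]
    - [0.5,0.9,0.4,0,0,0]

```text
clock: 43.7
tcp_pos: [0.5016, 0.4343, 0.1596]
tcp_rot: [0.234, 0.972, 0.002, 0.0]
wrist_force: [0.4, 0.2, -0.2]
grip_width: 0.0431
grip_force: 0.0
```

Emit:
apply_moves:
  rows:
    - [0.1,0.2,0.3,0,0,0.002]
    - [0.1,0.265,0.6,0,0,0.002]
    - [0.1,0.265,0.8,0,0,0.002]
    - [0.1,0.265,0.95,0,0,0.002]
    - [0.1,0.265,0.95,0,0,0.002]
    - [0.1,0.265,0.95,0,0,0.002]
    - [0.1,0.265,0.95,0,0,0.002]

```text
clock: 44.28
tcp_pos: [0.5055, 0.4546, 0.0839]
tcp_rot: [0.237, 0.971, 0.001, 0.001]
wrist_force: [0.2, 0.2, 0.6]
grip_width: 0.0429
grip_force: 0.0
```

```bash
python3 -c "
from fit import *
go(.5045,.4534,.022,62.8)
multi('lid_oblong',(.5048,.4533))"
```

```text
t 44.28 tcp [0.5055 0.4546 0.0839] phi 62.54 grip 0.0429 0.0 F [0.2 0.2 0.6] j [-0.96  0.65  0.24  1.6  -0.18  0.91  0.43]
shift [ 0.004 -0.019  0.774] turn -0.0014
lid_oblong top [0.506  0.4547 2.6583 0.6829]
lid_oblong scene [0.5037 0.4527 2.6697 0.9512]
lid_oblong both [0.5046 0.4528 2.6735 0.8074]
```

Emit:
apply_moves:
  rows:
    - [0.004,-0.015,0.2,0,0,0]
    - [0.004,-0.015,0.4,0,0,0]
    - [0.004,-0.015,0.6,0,0,0]
    - [0.004,-0.015,0.7,0,0,0]
    - [0.004,-0.015,0.76,0,0,0]
    - [0.004,-0.015,0.76,0,0,0]
    - [0.004,-0.015,0.76,0,0,0]

```text
clock: 44.97
tcp_pos: [0.5042, 0.4539, 0.0225]
tcp_rot: [0.237, 0.971, 0.0, 0.0]
wrist_force: [1.7, -0.4, 0.9]
grip_width: 0.0427
grip_force: 0.0
```

Emit:
apply_moves:
  rows:
    - [0,0,0,0,0,0]
    - [0,0,0,0,0,0]
    - [0,0,0,0,0,0]
    - [0,0,0,0,0,0]
    - [0,0,0,0,0,0]
    - [0,0,0,0,0,0]
    - [0,0,0,0,0,0]
  claw: -1

```text
clock: 45.55
tcp_pos: [0.5043, 0.4542, 0.0229]
tcp_rot: [0.237, 0.972, 0.001, 0.0]
wrist_force: [-0.7, -0.2, 6.4]
grip_width: 0.0164
grip_force: 59.4
```

```bash
python3 -c "
from fit import *
go(.565,.0735,.18,95.5)
multi('lid_oblong',(.5048,.4533))"
```

```text
t 45.55 tcp [0.5043 0.4542 0.0229] phi 62.58 grip 0.0164 59.4 F [-0.7 -0.2  6.4] j [-0.95  0.72  0.22  1.63 -0.2   0.81  0.45]
shift [-2.864 -3.875 -1.964] turn -0.1829
lid_oblong top [ 0.5551  0.4331 -0.3779  0.4999]
lid_oblong scene [0.5046 0.4526 2.6658 0.7978]
lid_oblong both [ 0.5052  0.4526 -0.4625  0.6107]
```

Emit:
apply_moves:
  rows:
    - [0,0,-0.2,0,0,0]
    - [0,0,-0.4,0,0,0]
    - [0,0,-0.6,0,0,0]
    - [0,0,-0.8,0,0,0]
    - [0,0,-1,0,0,0]

```text
clock: 46.07
tcp_pos: [0.5035, 0.4534, 0.1023]
tcp_rot: [0.237, 0.971, -0.0, -0.0]
wrist_force: [0.2, -0.4, -0.8]
grip_width: 0.0166
grip_force: 58.6
```

Emit:
apply_moves:
  rows:
    - [0,0,-0.2,0,0,-0.025]
    - [0,0,-0.4,0,0,-0.05]
    - [0,0,-0.6,0,0,-0.08]
    - [0,0,-0.8,0,0,-0.11]
    - [0,0,-1,0,0,-0.15]
    - [0,0,-1,0,0,-0.183]
    - [0,0,-1,0,0,-0.183]
    - [0,0,-1,0,0,-0.183]

```text
clock: 46.73
tcp_pos: [0.5036, 0.4533, 0.1814]
tcp_rot: [-0.046, 0.999, -0.0, -0.0]
wrist_force: [-0.4, -0.9, -2.1]
grip_width: 0.0171
grip_force: 58.7
```

Emit:
apply_moves:
  rows:
    - [0,0,0,0,0,0]
    - [0,0,0,0,0,0]
    - [0,0,0,0,0,0]

```text
clock: 46.98
tcp_pos: [0.5034, 0.4534, 0.1809]
tcp_rot: [-0.047, 0.999, -0.0, -0.0]
wrist_force: [0.5, -0.3, -0.3]
grip_width: 0.0168
grip_force: 58.6
```

```bash
python3 -c "
from fit import *
go(.565,.0736,.18,95.6)"
```

```text
t 46.98 tcp [0.5034 0.4534 0.1809] phi 95.44 grip 0.0168 58.6 F [ 0.5 -0.3 -0.3] j [-0.89  0.54  0.12  1.52 -0.07  1.09  0.92]
shift [-0.316 -4.8    0.012] turn -0.0009
```

Emit:
apply_moves:
  rows:
    - [-0.016,-0.24,0,0,0,0]
    - [-0.032,-0.48,0,0,0,0]
    - [-0.048,-0.72,0,0,0,0]
    - [-0.063,-0.96,0,0,0,0]

```text
clock: 47.32
tcp_pos: [0.516, 0.3769, 0.1812]
tcp_rot: [-0.048, 0.999, -0.0, -0.0]
wrist_force: [0.7, -0.2, -1.0]
grip_width: 0.0171
grip_force: 58.7
```

Emit:
apply_moves:
  rows:
    - [-0.016,-0.24,0,0,0,0]
    - [-0.032,-0.48,0,0,0,0]
    - [-0.048,-0.72,0,0,0,0]
    - [-0.063,-0.96,0,0,0,0]

```text
clock: 47.65
tcp_pos: [0.5285, 0.3008, 0.1814]
tcp_rot: [-0.048, 0.999, -0.0, -0.0]
wrist_force: [-0.7, -0.6, -1.8]
grip_width: 0.0169
grip_force: 58.7
```

Emit:
apply_moves:
  rows:
    - [-0.016,-0.24,0,0,0,0]
    - [-0.032,-0.48,0,0,0,0]
    - [-0.048,-0.72,0,0,0,0]
    - [-0.063,-0.96,0,0,0,0]

```text
clock: 47.98
tcp_pos: [0.5409, 0.2248, 0.1815]
tcp_rot: [-0.048, 0.999, -0.0, -0.0]
wrist_force: [0.1, -1.2, -1.5]
grip_width: 0.0165
grip_force: 58.7
```

Emit:
apply_moves:
  rows:
    - [-0.016,-0.24,0,0,0,0]
    - [-0.032,-0.48,0,0,0,0]
    - [-0.048,-0.72,0,0,0,0]
    - [-0.063,-0.96,0,0,0,0]

```text
clock: 48.32
tcp_pos: [0.5533, 0.1489, 0.1815]
tcp_rot: [-0.048, 0.999, -0.0, -0.0]
wrist_force: [0.6, 0.0, -1.7]
grip_width: 0.017
grip_force: 58.7
```

Emit:
apply_moves:
  rows:
    - [-0.016,-0.24,0,0,0,0]
    - [-0.032,-0.48,0,0,0,0]
    - [-0.048,-0.72,0,0,0,0]
    - [-0.063,-0.96,0,0,0,0]
    - [-0.063,-0.96,0.2,0,0,0]
    - [-0.063,-0.96,0.4,0,0,0]
    - [-0.063,-0.96,0.6,0,0,0]
    - [-0.063,-0.96,0.8,0,0,0]

```text
clock: 48.98
tcp_pos: [0.5657, 0.0737, 0.1169]
tcp_rot: [-0.047, 0.999, 0.0, 0.0]
wrist_force: [0.2, -0.4, -2.2]
grip_width: 0.0168
grip_force: 58.8
```

Emit:
apply_moves:
  rows:
    - [0,0,0,0,0,0]
    - [0,0,0,0,0,0]
    - [0,0,0,0,0,0]
    - [0,0,0,0,0,0]

```text
clock: 49.32
tcp_pos: [0.5665, 0.074, 0.1188]
tcp_rot: [-0.048, 0.999, 0.0, 0.001]
wrist_force: [0.5, -0.4, -1.3]
grip_width: 0.0166
grip_force: 58.7
```

```bash
python3 -c "
from fit import *
go(.565,.0736,.0959,95.6)
multi('jar_oblong',(.565,.0735),.016,'lo.png')
b=cv2.imread('pics/s_lo.png');cv2.imwrite('pics/loc.png',cv2.resize(b[140:260,220:360],None,fx=5,fy=5,interpolation=2))"
```

```text
t 49.32 tcp [0.5665 0.074  0.1188] phi 95.5 grip 0.0166 58.7 F [ 0.5 -0.4 -1.3] j [-0.36  0.44  0.2   1.86 -0.11  0.85  1.55]
shift [ 0.019 -0.003  0.286] turn -0.0005
jar_oblong top None
jar_oblong scene [0.5639 0.0731 0.105  0.8862]
jar_oblong both None
```

View pics/loc.png

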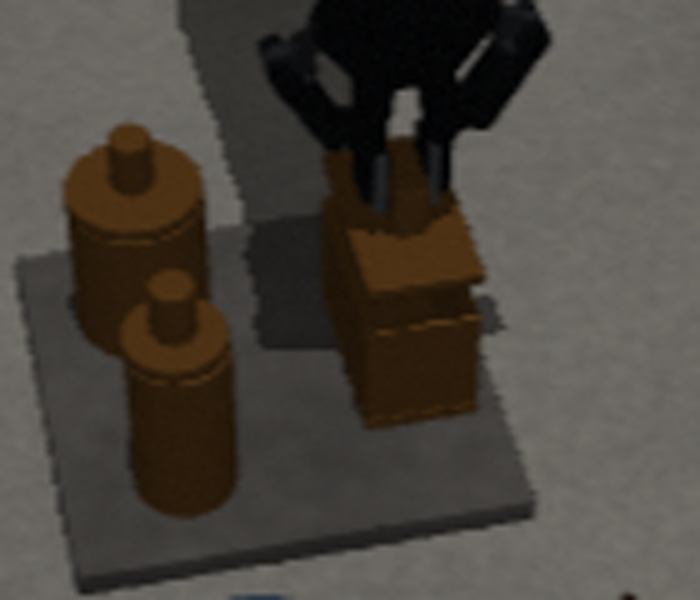

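The lid hovers aligned over the oblong jar (crop 415,260 above the rim at 415,320), so I'll trim x by 1.5 mm and lower.

Emit:
apply_moves:
  rows:
    - [0.016,0,0.04,0,0,0]
    - [0.016,0,0.09,0,0,0]
    - [0.016,0,0.14,0,0,0]
    - [0.016,0,0.19,0,0,0]
    - [0.016,0,0.23,0,0,0]
    - [0.016,0,0.26,0,0,0]
    - [0.016,0,0.26,0,0,0]
    - [0.016,0,0.26,0,0,0]

```text
clock: 50.08
tcp_pos: [0.5644, 0.0737, 0.0967]
tcp_rot: [-0.048, 0.999, -0.0, -0.0]
wrist_force: [-1.2, -0.9, -0.8]
grip_width: 0.017
grip_force: 58.7
```

Emit:
apply_moves:
  rows:
    - [0,0,0.01,0,0,0]
    - [0,0,0.01,0,0,0]
    - [0,0,0.01,0,0,0]

```text
clock: 50.33
tcp_pos: [0.5645, 0.0737, 0.0962]
tcp_rot: [-0.048, 0.999, 0.0, 0.0]
wrist_force: [-0.7, 0.4, -0.1]
grip_width: 0.0168
grip_force: 58.7
```

Emit:
apply_moves:
  rows:
    - [0,0,0,0,0,0]
    - [0,0,0,0,0,0]
    - [0,0,0,0,0,0]
    - [0,0,0,0,0,0]
  claw: 0

```text
clock: 50.67
tcp_pos: [0.5646, 0.0737, 0.0962]
tcp_rot: [-0.048, 0.999, 0.0, 0.0]
wrist_force: [0.2, -0.2, -0.6]
grip_width: 0.0432
grip_force: 0.0
```

Emit:
apply_moves:
  rows:
    - [0,0,-0.2,0,0,0]
    - [0,0,-0.4,0,0,0]
    - [0,0,-0.7,0,0,0]
    - [0,0,-1,0,0,0]

```text
clock: 51.0
tcp_pos: [0.564, 0.0736, 0.1766]
tcp_rot: [-0.048, 0.999, -0.0, -0.001]
wrist_force: [0.8, 0.6, 0.2]
grip_width: 0.0426
grip_force: 0.0
```

Emit:
apply_moves:
  rows:
    - [0.3,0.3,-0.3,0,0,0]
    - [0.6,0.6,-0.3,0,0,0]
    - [0.9,0.9,-0.3,0,0,0]

```text
clock: 51.25
tcp_pos: [0.486, 0.139, 0.2017]
tcp_rot: [-0.047, 0.999, 0.001, 0.002]
wrist_force: [-0.3, 0.6, 0.1]
grip_width: 0.0423
grip_force: 0.0
```

Emit:
apply_moves:
  rows:
    - [0,0.3,0,0,0,0]
    - [0,0.6,0,0,0,0]
    - [0,0.9,0,0,0,0]

```text
clock: 51.5
tcp_pos: [0.4785, 0.2113, 0.2007]
tcp_rot: [-0.048, 0.999, 0.0, 0.0]
wrist_force: [-0.3, 0.6, 0.2]
grip_width: 0.0425
grip_force: 0.0
```

Emit:
apply_moves:
  rows:
    - [0,0.3,0,0,0,0]
    - [0,0.6,0,0,0,0]
    - [0,0.9,0,0,0,0]
    - [0,0.9,0,0,0,0]
    - [0,0.9,0,0,0,0]

```text
clock: 51.92
tcp_pos: [0.4715, 0.2832, 0.1999]
tcp_rot: [-0.05, 0.999, 0.0, -0.0]
wrist_force: [-0.1, -0.2, 0.5]
grip_width: 0.0432
grip_force: 0.0
```

```bash
python3 -c "
from fit import *
st()
multi('lid_oblong',(.565,.0735),.073,'end.png')
a=cv2.imread('pics/s_end.png')[140:260,210:350];b=cv2.imread('pics/end.png')[150:270,225:345]
b=cv2.resize(b,None,fx=3,fy=3,interpolation=2);a=cv2.resize(a,None,fx=3,fy=3,interpolation=2)
cv2.imwrite('pics/endc.png',np.hstack([a,b]))"
```

```text
t 51.92 tcp [0.4715 0.2832 0.1999] phi 95.68 grip 0.0432 0.0 F [-0.1 -0.2  0.5] j [-0.72  0.31  0.11  1.82 -0.04  1.01  1.08]
lid_oblong top [0.5656 0.0736 0.1028 0.9652]
lid_oblong scene [0.5962 0.0679 3.1903 0.682 ]
lid_oblong both [0.566  0.0734 3.25   0.8012]
```

View pics/endc.png

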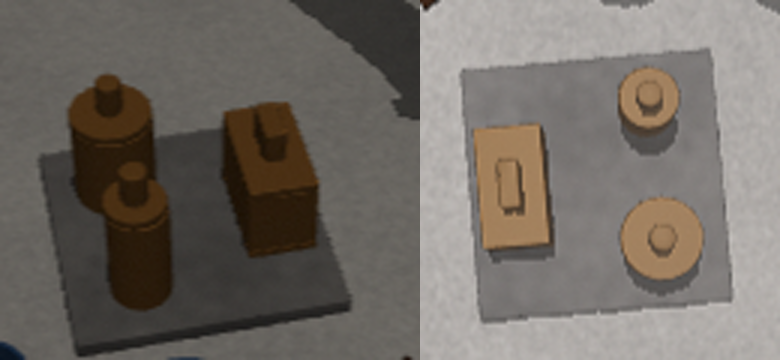

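All three jars stand apart on the shelf with their lids level: wide (110,115), slim (135,200) and oblong (270,150). Handing the job in.

```bash
python3 -c "
from h import *
print(r.finish_job())"
```

```text
the job is handed in; nothing more can be done
None
```

Job handed in: the wide, slim and oblong jars stand upright and apart on the kiln shelf with their own lids seated; the square jar was absent, so its lid and the pink look-alike were left alone (the hand-in gave no verdict).

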